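# Tip the gold tungsten carton out of the packed rack and set up the TIG bench

## Task

Set the bench up for the next TIG weld: swing down the blue rack's front, tip the gold-topped carton of tungstens forward out of its tightly packed row until it leans on the lowered front, then pull it free and stand it upright in the aluminium job tray. Swing the rack's front fully shut again with the other four cartons still standing in their places, and leave the remote's current dial clicked to 6, the notch with the yellow paint mark. Do not knock over or shift the loose things round the work.

Things in the scene. Friction and masses are not known exactly. Their poses are not given: they have to be found in the camera images.
- gold_mid (a point): Centre of the gold-topped white carton to take: 36 mm wide (y), 90 deep (x), 178 tall (z), 0.18-0.35 kg; in an inner place of a row of five, 1.5 mm from each neighbour, too deep to grip front to back. Its x points to the rack's rear. Tipped forward it turns on its lower front edge (a toe rib stops it sliding), topples past 0.47 rad and rests on the lowered front at about 0.6 rad.
- red_mid (a point): Centre of the red-topped carton, same size, weight and axes; it stays in the rack.
- blue_mid (a point): Centre of the blue-topped carton, same size, weight and axes; it stays in the rack.
- grey_mid (a point): Centre of the grey-topped carton, same size, weight and axes; it stays in the rack.
- green_mid (a point): Centre of the green-topped carton, same size, weight and axes; it stays in the rack.
- rack: Fixed blue steel rack, 136 mm deep (x), 197 wide (y). Origin on the table under the row's centre, x to the rear, z up. Cartons stand on its floor (6 mm up) at 37.5 mm pitch along y, fronts at x -45 mm, backs at x +45, tops 184 mm over the table. An 8 mm toe rib runs along the fronts. The back is only 68 mm high (wire end loops 141), so the space behind the cartons' upper halves is open.
- drop_front (a joint): Angle of the rack's hinged front panel: 0 = shut (upright), 0.52 = fully lowered against its stop (leaning 30 degrees toward the robot). Friction (about 0.12 N m) holds it where it is left, and it carries a leaning carton at the stop.
- rack_hinge (a point): Middle of the front's hinge line, 62 mm in front of the rack's origin and 16 mm above the table, axes as the rack's. The hinge runs along y. The panel reaches 91 mm beyond it and is 187 mm wide, 5 mm thick.
- front_knob (a point): Centre of the grip of the black round pull knob on the front panel: 21 mm across, grip 10 mm long, end 10 mm ahead of this point. In the panel's frame it lies 78 mm up from the hinge and 36 mm in front of it. It moves with the panel; its x points square to the panel into the rack, its z up the panel.
- tray_floor (a point): Centre of the inner floor of the open aluminium job tray (170 mm in x, 120 mm in y; wall 3 mm, 14 mm high over the table, floor 3 mm over the table; black rubber inside), z up. Fixed. Left or right of the rack.
- remote: Fixed black cordless remote current control, 104 mm (x) by 80 mm (y), top at 41 mm; origin on the table under its centre. Left or right of the rack.
- dial (a joint): Angle of the current dial on the remote: 0 to 3.14, growing clockwise seen from above; notch n lies at n x 0.349 (ten notches, 0 to 9), felt as clicks of about 0.05 N m that hold it. Notch 6 is at 2.094.
- dial_grip (a point): Point on the dial's vertical axis at mid-height of its bar grip, 62 mm over the table: bar 44 mm long, 12 wide, standing on the dial's round disc from 50 to 76 mm over the table. y runs along the bar to the white pointer line (turns with it). At 0 the pointer looks along the remote's +y; turned up, it passes the remote's +x at 4.5. Ten black marks, growing longer, surround it; notch 6 has a yellow paint dab.
- tig_cup: Loose pink ceramic gas cup, 18 mm across, 38 mm tall, standing in one far corner of the job tray (66 mm toward the tray's +x, 40 mm toward its +y): leave it alone. Origin under its centre, z up.
- caliper: Loose caliper, 65 x 230 x 14 mm, lying on the table between the robot and the rack: leave it alone.
- pin_black: Loose black clamping pin, 29 mm across, 45 mm tall, standing on the table beyond the rack: leave it alone. Origin under its centre, z up.

How it is judged:
By the outcome, as a careful person would: the job done as asked, in the order asked, and still so for the second after the job is handed in, with the robot touching nothing.
It also fails if it takes over 72 s, if anything falls off the work surface, if the arm or the gripper's body presses on something with over 40 N, if the wrist force passes 120 N, or if a joint passes its speed limit or range.

## Robot

A 7-joint arm with a two-finger parallel gripper is mounted at the origin on a cart in front of the work surface, level with it; the furniture and walls round the work are solid. World frame = base frame: x ahead of the robot, y to its left, z up, the work surface at z = 0. Lengths are in m, angles in rad, forces in N, time in s.
With the tool pointing down it reaches from about 0.425 to 0.875 m from the base axis. Payload 4.7 kg.
Tool frame: the origin (TCP) lies at the centre of the arm's flange, where the gripper is bolted on; the fingertips stand 182 mm ahead of it and the grasp point (between the pads) lies ahead of it (ctrl.hold_point_z is the z of the grasp point in the tool frame, in m); z points along the fingers, y is the direction in which the jaws open and shut (so a half turn about z gives the same grasp; the last joint's range is limited). The gripper opens to 87 mm and grips with 3 to 60 N. Pads are 19 mm wide; open, the fingers measure 117 mm over their backs; the gripper's body (75 mm by 190 mm) begins 51 mm behind the grasp point.
Start: joints at [-1.175, 0.321, -0.07, 1.45, 0.023, 1.371, -0.057], TCP at [0.242, 0.603, 0.405] pointing down, gripper open.
Joint ranges: [-2.86, 2.86], [-0.3, 2.09], [-1.38, 1.24], [0.06, 2.45], [-1.56, 4.7], [0.09, 2.05], [-2.69, 2.69]. Speed limits (rad/s): [2.57, 2.57, 3.14, 3.14, 3.14, 3.14, 3.14].

## Interface

Orientations are given as a rotation vector (axis times angle).
In Python, from bench import get_state, imaging, workorder, ctrl gives the robot as it stands.
- The arm moves only by the tool step_arm, never from a script. Its argument "increments" is a list of rows, each an object of numbers: "claw": the opening, from 0 (shut) to 1 (fully open); "tx", "ty", "tz": the shift along the tool's x, y, z in m; "spin": the turn about the tool's z in degrees. A call has 1 to 8 rows; each row is the pose to reach, as a shift and turn from the pose commanded when the call began, along the tool's axes at that moment; what a row does not reach only later rows make up. A row lasts 1/12 s, in which the tool goes at most 41.7 mm and 7.16 degrees, less where a joint would pass 70% of its speed; a pose out of reach is approached as far as the arm can. A call with a gripper value outside its range is refused whole. The fingers move at their own pace and stop on an object; "force" is the grip in N (left out, the last holds). Time passes only in rows, so rows that repeat a pose let the fingers close. It gives the time, the measured TCP pose, the force and the opening at its end, in the units of the state.
- get_state(): the state, without advancing time (a new reading comes with each control period).
- imaging.get_image(name): name is "side" or "top"; returns the picture (384x512x3 uint8, blue, green, red); there is no depth.
- imaging.camera_params(name): a dict with "intrinsics" (3x3 intrinsics, pixels), "distortion" ([k1, k2, p1, p2, k3] as OpenCV has them; the pictures are not rectified), "camera_from_world" (4x4, takes a point from world to camera coordinates). Camera axes: x right, y down, z forward; pixel columns grow to the right and rows downward; lengths in m; the calibration is good to about 2 mm. A picture is of the moment at which its call begins. camera_params takes no time and is no camera call.
- workorder.close_job(): hands the job in, once; it reports no verdict.
The state is a dict: "time": time; "joint_positions": joint angles; "qd": joint speeds; "joint_torque": joint torques, N m; "position": TCP position; "tool_rot": TCP orientation; "ft_force": force on the tool from outside, world axes, zero at the start; "torque": the same for the moment, N m; "grip_width": opening from 0.0 (shut) to 1.0 (fully open).
Only numpy, scipy, OpenCV 4.12 (cv2) and the standard library are available. Lean on these libraries where they do the work, as an engineer would, in place of code of your own. Each camera call takes 0.05 s, during which the arm holds its last target. There are 200 camera calls.

## Working session

There is one attempt and no reset: what is moved stays moved. The work goes in short steps, Python scripts to look and compute and a tool call to move; the robot and the scene stay as the last step left them, time stands still between calls to the robot, and variables do not carry over. Pictures are saved under pics/ and viewed, on a budget of 10 in all, crops included, one or two more only if the job needs it, and the job is handed in when it is done.

Besides the shell and the picture viewer there is one more tool, called after "Emit:" as name([rows], argument=value, ...), one row to a line, values as JSON. step_arm: Moves the arm, as the interface text tells. Its arguments: {"type":"object","properties":{"increments":{"type":"array"},"force":{"type":"number"}},"required":["increments"]}

```bash
ls; mkdir -p pics; python3 - <<'E'
from bench import get_state, imaging, workorder, ctrl
import cv2, numpy as np
np.set_printoptions(precision=4,suppress=True)
print(get_state(), ctrl.hold_point_z)
for n in("side","top"):
    p=imaging.camera_params(n); print(n,p)
    cv2.imwrite(f"pics/{n}0.png",imaging.get_image(n))
E
```

```text
pics
{'time': 0.0, 'joint_positions': array([-1.1749,  0.3218, -0.0701,  1.4517,  0.0226,  1.3708, -0.0569]), 'qd': array([ 0.0009, -0.0016,  0.0003,  0.0015, -0.0009, -0.0009, -0.0028]), 'joint_torque': array([ -0.0004, -49.1283,  -0.4043, -31.2532,  -0.0641,   0.0436,
         0.0002]), 'position': array([0.2421, 0.603 , 0.4037]), 'tool_rot': array([-0.5959, -3.0843,  0.003 ]), 'ft_force': array([-0.2874,  0.814 , -0.3409]), 'torque': array([-0.0264,  0.0169,  0.0163]), 'grip_width': 0.998602457797383} 0.1635
side {'intrinsics': array([[416.8027,   0.    , 249.7749],
       [  0.    , 416.8027, 187.2313],
       [  0.    ,   0.    ,   1.    ]]), 'distortion': array([0.037, 0.   , 0.   , 0.   , 0.   ]), 'camera_from_world': array([[ 0.9504, -0.311 ,  0.0016, -0.5122],
       [-0.1343, -0.4149, -0.8999,  0.151 ],
       [ 0.2805,  0.8551, -0.4361,  0.8597],
       [ 0.    ,  0.    ,  0.    ,  1.    ]])}
top {'intrinsics': array([[419.0701,   0.    , 251.2678],
       [  0.    , 419.0701, 196.2233],
       [  0.    ,   0.    ,   1.    ]]), 'distortion': array([-0.1386,  0.    ,  0.    ,  0.    ,  0.    ]), 'camera_from_world': array([[ 0.0023, -0.9999,  0.0125,  0.004 ],
       [-0.9942, -0.0036, -0.1072,  0.5294],
       [ 0.1073, -0.0122, -0.9942,  1.3072],
       [ 0.    ,  0.    ,  0.    ,  1.    ]])}
```

View pics/top0.png

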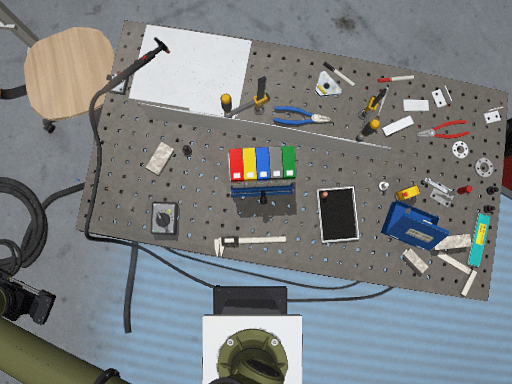

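View pics/side0.png

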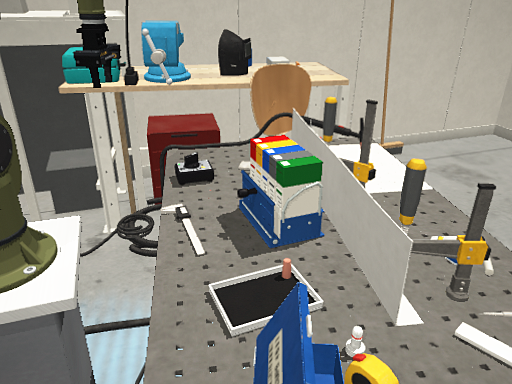

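The top view shows the rack's five cartons in a row at rows 147-180, with red at column 236, gold 249, blue 263, grey 276 and green 289. The knob is at (263,198), the remote at (164,218), the tray at (338,214), the cup at (324,194), the caliper at (250,241) and the pin at (187,151). The side view shows a fence behind the rack. Next I'll measure these.

```bash
cat > h.py <<'E'
from bench import get_state, imaging, workorder, ctrl
import cv2, numpy as np
from scipy.spatial.transform import Rotation as R
np.set_printoptions(precision=4,suppress=True)
def ray(n,uv):
    p=imaging.camera_params(n);T=p["camera_from_world"]
    q=cv2.undistortPoints(np.float64(uv).reshape(-1,1,2),p["intrinsics"],p["distortion"])[:,0]
    d=np.c_[q,np.ones(len(q))]@T[:3,:3]
    return -T[:3,:3].T@T[:3,3],d
def onz(n,uv,z):
    o,d=ray(n,uv); return o+d*((z-o[2])/d[:,2])[:,None]
def onplane(n,uv,p0,nn):
    o,d=ray(n,uv); return o+d*(((p0-o)@nn)/(d@nn))[:,None]
def proj(n,P):
    p=imaging.camera_params(n);T=p["camera_from_world"]
    return cv2.projectPoints(np.float64(P).reshape(-1,1,3),cv2.Rodrigues(T[:3,:3])[0],T[:3,3],p["intrinsics"],p["distortion"])[0][:,0]
def blobs(m,amin=20):
    n,l,s,c=cv2.connectedComponentsWithStats(m.astype(np.uint8)); return [(s[i,4],c[i],(l==i)) for i in range(1,n) if s[i,4]>=amin]
def rect(m):
    c=max(cv2.findContours(m.astype(np.uint8),cv2.RETR_EXTERNAL,cv2.CHAIN_APPROX_NONE)[0],key=len)
    return cv2.minAreaRect(c)
E
python3 - <<'E'
from h import *
im=cv2.imread("pics/top0.png");hsv=cv2.cvtColor(im,cv2.COLOR_BGR2HSV);H,S,V=[hsv[...,i].astype(int) for i in range(3)]
roi=np.zeros(H.shape,bool);roi[140:190,222:304]=1
for nm,m in dict(red=((H<8)|(H>172))&(S>150),gold=(H>18)&(H<35)&(S>130),blue=(H>100)&(H<125)&(S>130)&(V>100),green=(H>50)&(H<85)&(S>130)).items():
    b=max(blobs(m&roi),key=lambda b:b[0]); r=rect(b[2]); P=onz("top",cv2.boxPoints(r),.184)
    print(nm,b[0],b[1],r,onz("top",[r[0]],.184)); print(P[:,:2].tolist())
roi[:]=0;roi[180:250,310:365]=1
b=max(blobs((V<60)&roi),key=lambda b:b[0]);r=rect(b[2]);P=onz("top",cv2.boxPoints(r),.003);print("tray",b[0],onz("top",[r[0]],.003),P[:,:2].tolist())
cup=max(blobs((((H<15)|(H>170))&(S>60)&(V>120))&roi,5),key=lambda b:b[0]);print("cup",cup[1],onz("top",[cup[1]],.038+.003))
roi[:]=0;roi[195:245,140:190]=1
for t in(70,90):
  b=max(blobs((V<t)&roi),key=lambda b:b[0]);r=rect(b[2]);P=onz("top",cv2.boxPoints(r),.041);print("remote",t,b[0],onz("top",[r[0]],.041),P[:,:2].tolist())
print("knob",onz("top",[[263,198]],.1))
a=cv2.resize(im[195:240,140:190],None,fx=8,fy=8,interpolation=cv2.INTER_CUBIC);c=cv2.resize(im[140:210,220:305],(400,360),interpolation=cv2.INTER_CUBIC)
s=cv2.imread("pics/side0.png");d=cv2.resize(s[130:260,225:345],None,fx=3,fy=3,interpolation=cv2.INTER_CUBIC)[:,:360];e=cv2.resize(s[145:190,170:220],None,fx=4,fy=4,interpolation=cv2.INTER_CUBIC)
o=np.zeros((600,800,3),np.uint8);o[:360,:400]=a;o[:360,400:]=c;o[360:540,:200]=e
o[360:600,200:440]=cv2.resize(d,(240,240));cv2.imwrite("pics/c1.png",o)
E
```

```text
red 364 [235.9011 163.6758] ((235.9015350341797, 164.72767639160156), (32.94919204711914, 12.480753898620605), 86.8201675415039) [[0.6023 0.0513 0.184 ]]
[[0.6489256214668524, 0.07202305799678532], [0.6510801314816759, 0.036480070586872464], [0.556220054868501, 0.030811686530861134], [0.5541141845876784, 0.06599582401617649]]
gold 389 [248.7841 163.0746] ((248.94198608398438, 164.3977813720703), (33.37485885620117, 12.98203182220459), 86.98721313476562) [[0.6034 0.0143 0.184 ]]
[[0.6506695297367031, 0.03543790182466788], [0.6528398072864796, -0.001561354314398796], [0.5566844401159906, -0.006639870561991151], [0.554589640061546, 0.02998277150056637]]
blue 365 [262.1534 161.4164] ((262.1776123046875, 162.5189666748047), (31.357561111450195, 12.860122680664062), 86.633544921875) [[ 0.609  -0.0233  0.184 ]]
[[0.6532747366848324, -0.0023920016979863783], [0.6556982693963616, -0.03908830045811308], [0.5652192467223758, -0.04404933363368155], [0.5628959777935341, -0.00770453968578378]]
green 368 [288.1902 160.9484] ((288.313232421875, 162.01168823242188), (32.499088287353516, 12.6004142761
[... 254 characters left out ...]
.2753  0.003 ]] [[0.5505675733534452, -0.21458712757151172], [0.5618563080346282, -0.32319282246911346], [0.39973539668708197, -0.3362135775271046], [0.38957935520313997, -0.22864793105515338]]
cup [324.8889 193.7222] [[ 0.5368 -0.2284  0.041 ]]
remote 70 134 [[0.4428 0.259  0.041 ]] [[0.4130412527307857, 0.3214663911323985], [0.5116085596151986, 0.2519274591806377], [0.4725193474131328, 0.19672673844390556], [0.374554578085317, 0.26619658928862594]]
remote 90 403 [[0.4556 0.278  0.041 ]] [[0.39260167076847696, 0.32523402952380037], [0.5238259702790713, 0.32063955632992874], [0.5189092427539825, 0.23077921232250298], [0.38818140899161624, 0.2361432621231163]]
knob [[ 0.5164 -0.0289  0.1   ]]
```

View pics/c1.png

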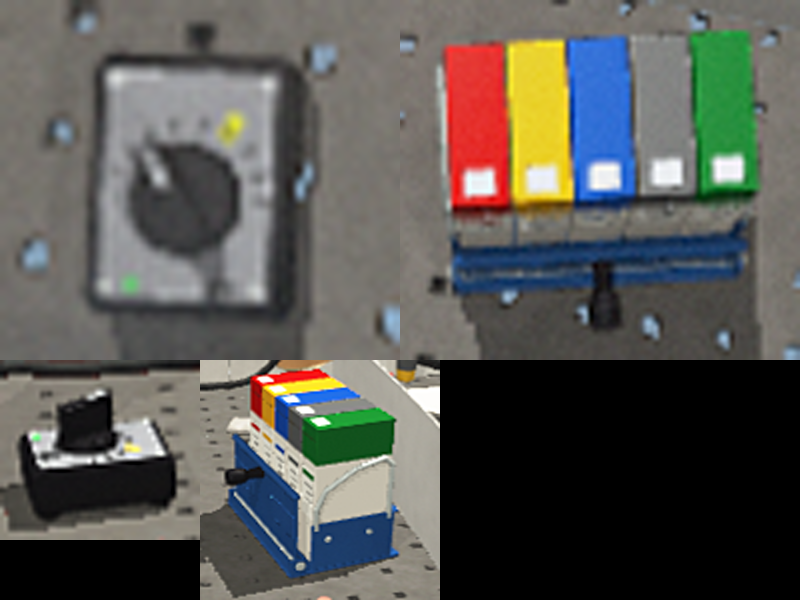

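The crops show the front shut with its knob at about (263,198) and the rack yawed about 3°. The dial pointer is up-left, near notch 2. The yellow dab is up-right at 33°, which fits notch 6. The tray centre agrees between its own rectangle and the cup's offset, and the measured carton pitch is 37.4 mm.

```bash
cat >> h.py <<'E'
def psi(s): 
    y=R.from_rotvec(s["tool_rot"]).as_matrix()[:,1]; return np.arctan2(-y[0],y[1])
def delta(x,y,z,ps,s=None):
    "TCP target -> tx ty tz (mm) and spin (deg)"
    s=s or get_state(); M=R.from_rotvec(s["tool_rot"]).as_matrix()
    d=M.T@(np.array([x,y,z])-s["position"]); a=(ps-psi(s)+np.pi/2)%np.pi-np.pi/2
    return (d*1000).round(1), round(-np.degrees(a),2)
O=np.array([.610,-.0235,0]);YAW=.057
def rk(x,y,z): # rack -> world
    return O+R.from_rotvec([0,0,YAW]).apply([x,y,z])
HP=ctrl.hold_point_z
E
python3 - <<'E'
from h import *
b=onz("side",[[397,322]],0);print("fence end bottom",b, "top z guesses",[(z,proj("side",[[b[0,0],b[0,1],z]])) for z in(.1,.15,.2)])
for z in (0,.1,.15):print(z,onz("top",[[249,123],[249,129],[390,150]],z).tolist())
print("remote",onz("top",[[164.1,218.1]],.041),"disc",onz("top",[[163.1,219.8]],.05))
im=cv2.imread("pics/top0.png");g=im[...,1].astype(int)
P=onz("top",[[140+108/8,195+75/8],[140+108/8-.7,195+298/8],[140+270/8,195+302/8],[140+275/8,195+72/8]],.041);print(P)
print("yellow",onz("top",[[140+232/8,195+127/8]],.041),"ptr tip",onz("top",[[140+150/8,195+165/8]],.076))
s=get_state();print(psi(s));k=rk(-.1,0,.094);print(k,delta(k[0],k[1],.38,YAW))
E
```

```text
fence end bottom [[ 0.669  -0.3985  0.    ]] top z guesses [(0.1, array([[406.5333, 273.6794]])), (0.15, array([[411.8427, 247.1456]])), (0.2, array([[417.5774, 218.7806]]))]
0 [[0.7778068967459839, 0.013339932713178163, 0.0], [0.7571869457631274, 0.013276273111173973, 0.0], [0.6907106383537935, -0.4617558897196077, 0.0]]
0.1 [[0.748923281892459, 0.013968536018293039, 0.10000000000000009], [0.7298236874297377, 0.013909570185495998, 0.10000000000000009], [0.6682488314102892, -0.42609737621125343, 0.10000000000000009]]
0.15 [[0.7344814744656967, 0.014282837670850475, 0.1499999999999999], [0.7161420582630429, 0.01422621872265701, 0.1499999999999999], [0.6570179279385371, -0.4082681194570765, 0.1499999999999999]]
remote [[0.4577 0.2803 0.041 ]] disc [[0.4518 0.2816 0.05  ]]
[[0.5009 0.3152 0.041 ]
 [0.4129 0.3153 0.041 ]
 [0.4118 0.2488 0.041 ]
 [0.5024 0.2486 0.041 ]]
yellow [[0.4806 0.2652 0.041 ]] ptr tip [[0.4633 0.2902 0.076 ]]
-0.38175982275037396
[ 0.5102 -0.0292  0.094 ] (array([-484.2, -486.8,   24.6]), np.float64(-25.14))
```

Emit:
step_arm([
  {"tx":-0.03,"ty":-0.03,"spin":-6,"claw":0.6},
  {"tx":-0.06,"ty":-0.06,"spin":-13,"claw":0.6},
  {"tx":-0.09,"ty":-0.09,"spin":-19,"claw":0.6},
  {"tx":-0.12,"ty":-0.12,"spin":-25.1,"claw":0.6},
  {"tx":-0.15,"ty":-0.15,"spin":-25.1},
  {"tx":-0.18,"ty":-0.18,"spin":-25.1},
  {"tx":-0.21,"ty":-0.21,"spin":-25.1},
  {"tx":-0.24,"ty":-0.24,"spin":-25.1},
])

```text
invalid input at $.increments[0]: expected keys claw, tx, ty, tz, spin
```

```bash
python3 - <<'E'
from h import *
s=get_state();print(s["time"],s["position"],psi(s),s["grip_width"]);k=rk(-.1,0,.094);print(delta(k[0],k[1],.38,YAW),s["joint_positions"])
E
```

```text
0.1 [0.2422 0.603  0.4037] -0.38175982275037396 1.0030697164429483
(array([-484.2, -486.8,   24.6]), np.float64(-25.14)) [-1.1749  0.3218 -0.0701  1.4516  0.0226  1.3708 -0.0569]
```

Emit:
step_arm([
  {"tx":-0.24,"ty":-0.24,"tz":0,"spin":-25.1,"claw":0.6},
  {"tx":-0.24,"ty":-0.24,"tz":0,"spin":-25.1,"claw":0.6},
  {"tx":-0.24,"ty":-0.24,"tz":0,"spin":-25.1,"claw":0.6},
  {"tx":-0.24,"ty":-0.24,"tz":0,"spin":-25.1,"claw":0.6},
  {"tx":-0.24,"ty":-0.24,"tz":0,"spin":-25.1,"claw":0.6},
  {"tx":-0.24,"ty":-0.24,"tz":0,"spin":-25.1,"claw":0.6},
  {"tx":-0.24,"ty":-0.24,"tz":0,"spin":-25.1,"claw":0.6},
  {"tx":-0.24,"ty":-0.24,"tz":0,"spin":-25.1,"claw":0.6},
])

```text
time: 0.77
position: [0.3734, 0.2945, 0.4045]
tool_rot: [0.088, -3.14, -0.0]
ft_force: [0.5, -0.2, 0.2]
grip_width: 0.609
```

```bash
python3 - <<'E'
from h import *
s=get_state();print(s["time"],s["position"],psi(s),s["grip_width"]);k=rk(-.1,0,.094);print(delta(k[0],k[1],.38,YAW),s["joint_positions"])
E
```

```text
0.7667 [0.3734 0.2945 0.4045] 0.05631324886327554 0.6085055816313168
(array([-118.4, -330.9,   24.5]), np.float64(-0.04)) [-0.8169 -0.0519  0.0902  1.8698  0.0046  1.3236  0.8991]
```

Emit:
step_arm([
  {"tx":-0.117,"ty":-0.328,"tz":0.024,"spin":0,"claw":0.6},
  {"tx":-0.117,"ty":-0.328,"tz":0.024,"spin":0,"claw":0.6},
  {"tx":-0.117,"ty":-0.328,"tz":0.024,"spin":0,"claw":0.6},
  {"tx":-0.117,"ty":-0.328,"tz":0.024,"spin":0,"claw":0.6},
  {"tx":-0.117,"ty":-0.328,"tz":0.024,"spin":0,"claw":0.6},
  {"tx":-0.117,"ty":-0.328,"tz":0.024,"spin":0,"claw":0.6},
  {"tx":-0.117,"ty":-0.328,"tz":0.024,"spin":0,"claw":0.6},
  {"tx":-0.117,"ty":-0.328,"tz":0.024,"spin":0,"claw":0.6},
])

```text
time: 1.43
position: [0.5024, -0.0118, 0.3817]
tool_rot: [-0.089, 3.14, 0.001]
ft_force: [0.7, -0.5, -0.5]
grip_width: 0.597
```

Emit:
step_arm([
  {"tx":0,"ty":0,"tz":0,"spin":0,"claw":0.6},
  {"tx":0,"ty":0,"tz":0,"spin":0,"claw":0.6},
  {"tx":0,"ty":0,"tz":0,"spin":0,"claw":0.6},
])

```text
time: 1.68
position: [0.502, -0.0093, 0.3814]
tool_rot: [0.088, -3.139, -0.001]
ft_force: [-0.9, 0.8, -0.3]
grip_width: 0.602
```

```bash
python3 - <<'E'
from h import *
s=get_state();print(s["time"],s["position"],psi(s),s["grip_width"]);k=rk(-.1,0,.094);print(delta(k[0],k[1],k[2]+HP,YAW))
E
```

```text
1.6833 [ 0.502  -0.0093  0.3814] 0.05610414757793575 0.6023948529523119
(array([ -7.1, -20.4, 123.9]), np.float64(-0.05))
```

Emit:
step_arm([
  {"tx":-0.007,"ty":-0.0205,"tz":0.04,"spin":0,"claw":0.6},
  {"tx":-0.007,"ty":-0.0205,"tz":0.08,"spin":0,"claw":0.6},
  {"tx":-0.007,"ty":-0.0205,"tz":0.105,"spin":0,"claw":0.6},
  {"tx":-0.007,"ty":-0.0205,"tz":0.124,"spin":0,"claw":0.6},
  {"tx":-0.007,"ty":-0.0205,"tz":0.124,"spin":0,"claw":0.6},
  {"tx":-0.007,"ty":-0.0205,"tz":0.124,"spin":0,"claw":0.15},
  {"tx":-0.007,"ty":-0.0205,"tz":0.124,"spin":0,"claw":0.15},
  {"tx":-0.007,"ty":-0.0205,"tz":0.124,"spin":0,"claw":0.15},
], force=15)

```text
time: 2.35
position: [0.5113, -0.0291, 0.2597]
tool_rot: [-0.09, 3.137, 0.001]
ft_force: [-0.3, 0.4, 0.8]
grip_width: 0.453
```

Emit:
step_arm([
  {"tx":0,"ty":0,"tz":0,"spin":0,"claw":0.15},
  {"tx":0,"ty":0,"tz":0,"spin":0,"claw":0.15},
  {"tx":0,"ty":0,"tz":0,"spin":0,"claw":0.15},
])

```text
time: 2.6
position: [0.5108, -0.0306, 0.2588]
tool_rot: [-0.089, 3.138, -0.002]
ft_force: [0.1, -6.3, 1.8]
grip_width: 0.233
```

```bash
python3 - <<'E'
from h import *
s=get_state();print(s["time"],s["position"],psi(s),s["grip_width"]*87,s["ft_force"],s["torque"])
E
```

```text
2.6 [ 0.5108 -0.0306  0.2588] 0.05647009590812879 20.311645340504054 [ 0.0603 -6.2529  1.8023] [-0.755   0.0169  0.0439]
```

Emit:
step_arm([
  {"tx":0.005,"ty":0,"tz":0.0025,"spin":0,"claw":0.15},
  {"tx":0.01,"ty":0,"tz":0.0053,"spin":0,"claw":0.15},
  {"tx":0.0145,"ty":0,"tz":0.0085,"spin":0,"claw":0.15},
  {"tx":0.019,"ty":0,"tz":0.012,"spin":0,"claw":0.15},
  {"tx":0.023,"ty":0,"tz":0.0157,"spin":0,"claw":0.15},
  {"tx":0.027,"ty":0,"tz":0.0196,"spin":0,"claw":0.15},
  {"tx":0.0305,"ty":0,"tz":0.024,"spin":0,"claw":0.15},
  {"tx":0.034,"ty":0,"tz":0.028,"spin":0,"claw":0.15},
])

```text
time: 3.27
position: [0.4775, -0.0325, 0.2305]
tool_rot: [-0.087, 3.135, -0.002]
ft_force: [4.8, -4.0, 19.9]
grip_width: 0.229
```

Emit:
step_arm([
  {"tx":0.002,"ty":0,"tz":0.003,"spin":0,"claw":0.15},
  {"tx":0.002,"ty":0,"tz":0.003,"spin":0,"claw":0.15},
  {"tx":0.002,"ty":0,"tz":0.003,"spin":0,"claw":0.15},
])

```text
time: 3.52
position: [0.4767, -0.0326, 0.2294]
tool_rot: [-0.087, 3.132, -0.001]
ft_force: [4.2, -4.3, 11.7]
grip_width: 0.229
```

```bash
python3 - <<'E'
from h import *
s=get_state();print(s["time"],s["position"],psi(s),s["grip_width"]*87,s["ft_force"],s["torque"])
E
```

```text
3.5167 [ 0.4767 -0.0326  0.2294] 0.0557425144113478 19.958779204697752 [ 4.2001 -4.3453 11.6967] [-0.9467 -0.8435 -0.0243]
```

Emit:
step_arm([
  {"tx":0,"ty":0,"tz":0,"spin":0,"claw":0.6},
  {"tx":0,"ty":0,"tz":0,"spin":0,"claw":0.6},
  {"tx":0,"ty":0,"tz":-0.01,"spin":0,"claw":0.6},
  {"tx":0,"ty":0,"tz":-0.05,"spin":0,"claw":0.6},
  {"tx":0,"ty":0,"tz":-0.09,"spin":0,"claw":0},
  {"tx":0,"ty":0,"tz":-0.13,"spin":0,"claw":0},
  {"tx":0,"ty":0,"tz":-0.17,"spin":0,"claw":0},
  {"tx":0,"ty":0,"tz":-0.18,"spin":0,"claw":0},
])

```text
time: 4.18
position: [0.475, -0.0317, 0.413]
tool_rot: [-0.089, 3.132, 0.003]
ft_force: [1.3, -0.6, -0.4]
grip_width: 0.313
```

```bash
python3 - <<'E'
from h import *
s=get_state();print(s["time"],s["position"],psi(s),s["grip_width"]*87,s["ft_force"]);k=rk(.064,.0375,0);print(k,delta(k[0],k[1],.41,YAW))
E
```

```text
4.1833 [ 0.475  -0.0317  0.413 ] 0.056768491686225435 27.266142780400248 [ 1.2583 -0.5721 -0.4107]
[0.6718 0.0176 0.    ] (array([-199.2,   38.1,    4.7]), np.float64(-0.01))
```

Emit:
step_arm([
  {"tx":-0.199,"ty":0.038,"tz":0,"spin":0,"claw":0},
  {"tx":-0.199,"ty":0.038,"tz":0,"spin":0,"claw":0},
  {"tx":-0.199,"ty":0.038,"tz":0,"spin":0,"claw":0},
  {"tx":-0.199,"ty":0.038,"tz":0,"spin":0,"claw":0},
  {"tx":-0.199,"ty":0.038,"tz":0,"spin":0,"claw":0},
  {"tx":-0.199,"ty":0.038,"tz":0,"spin":0,"claw":0},
  {"tx":-0.199,"ty":0.038,"tz":0,"spin":0,"claw":0},
  {"tx":-0.199,"ty":0.038,"tz":0,"spin":0,"claw":0},
])

```text
time: 4.85
position: [0.6703, 0.0172, 0.4056]
tool_rot: [0.088, -3.137, 0.001]
ft_force: [-0.2, 0.1, 1.2]
grip_width: 0.01
```

```bash
python3 - <<'E'
from h import *
s=get_state();print(s["time"],s["position"],psi(s),s["grip_width"]*87,s["ft_force"]);k=rk(.064,.0375,0);print(delta(k[0],k[1],.327,YAW))
t=imaging.get_image("top");v=imaging.get_image("side");o=np.zeros((600,800,3),np.uint8)
o[:300,:400]=cv2.resize(t[120:210,200:320],(400,300),interpolation=cv2.INTER_CUBIC);o[:400,400:]=cv2.resize(v[110:260,210:360],(400,400),interpolation=cv2.INTER_CUBIC);cv2.imwrite("pics/c2.png",o)
E
```

```text
4.85 [0.6703 0.0172 0.4056] 0.05602331194534018 0.8487281028549022 [-0.1739  0.0872  1.1832]
(array([-1.7,  0.3, 78.6]), np.float64(-0.06))
```

View pics/c2.png

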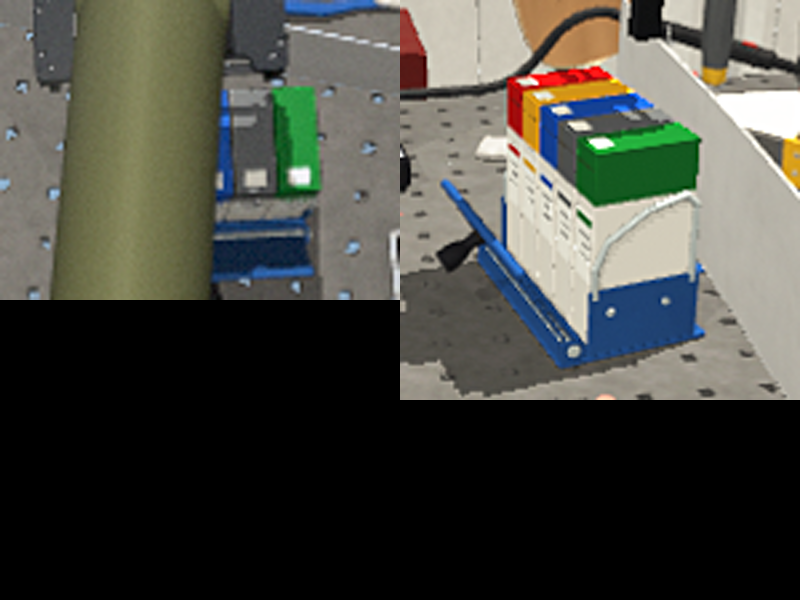

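The front is fully lowered (blue panel leaning out, knob at about (455,250) in the right crop) and all five cartons are standing. The shut fingers are behind the row, above the fence. Now I go down behind gold.

Emit:
step_arm([
  {"tx":-0.004,"ty":0,"tz":0.02,"spin":0,"claw":0},
  {"tx":-0.004,"ty":0,"tz":0.04,"spin":0,"claw":0},
  {"tx":-0.004,"ty":0,"tz":0.06,"spin":0,"claw":0},
  {"tx":-0.004,"ty":0,"tz":0.078,"spin":0,"claw":0},
  {"tx":-0.004,"ty":0,"tz":0.078,"spin":0,"claw":0},
  {"tx":-0.004,"ty":0,"tz":0.078,"spin":0,"claw":0},
])

```text
time: 5.45
position: [0.6739, 0.0172, 0.3293]
tool_rot: [0.087, -3.139, -0.001]
ft_force: [-0.1, -0.4, 0.7]
grip_width: 0.001
```

```bash
python3 - <<'E'
from h import *
s=get_state();print(s["time"],s["position"],psi(s),s["ft_force"]);k=rk(-.011,.0375,0);print(delta(k[0],k[1],.327,YAW))
E
```

```text
5.45 [0.6739 0.0172 0.3293] 0.055679380912530316 [-0.1433 -0.3554  0.6619]
(array([77.1,  0.4,  2.4]), np.float64(-0.08))
```

Push: 40 mm first and check, then the rest.

Emit:
step_arm([
  {"tx":0.005,"ty":0,"tz":0.002,"spin":0,"claw":0},
  {"tx":0.01,"ty":0,"tz":0.002,"spin":0,"claw":0},
  {"tx":0.015,"ty":0,"tz":0.002,"spin":0,"claw":0},
  {"tx":0.02,"ty":0,"tz":0.002,"spin":0,"claw":0},
  {"tx":0.025,"ty":0,"tz":0.002,"spin":0,"claw":0},
  {"tx":0.03,"ty":0,"tz":0.002,"spin":0,"claw":0},
  {"tx":0.035,"ty":0,"tz":0.002,"spin":0,"claw":0},
  {"tx":0.04,"ty":0,"tz":0.002,"spin":0,"claw":0},
])

```text
time: 6.12
position: [0.6346, 0.0153, 0.3271]
tool_rot: [-0.088, 3.14, 0.0]
ft_force: [0.9, 0.9, 2.0]
grip_width: 0.005
```

```bash
python3 - <<'E'
from h import *
s=get_state();print(s["time"],s["position"],psi(s),s["ft_force"],s["torque"]);k=rk(-.011,.0375,0);print(delta(k[0],k[1],.327,YAW))
v=imaging.get_image("side");cv2.imwrite("pics/c3.png",cv2.resize(v[90:260,190:360],(510,510),interpolation=cv2.INTER_CUBIC))
E
```

```text
6.1167 [0.6346 0.0153 0.3271] 0.056337060073132016 [0.95   0.9365 1.9736] [ 0.0502 -0.2395  0.0363]
(array([37.8,  0.2,  0. ]), np.float64(-0.04))
```

View pics/c3.png

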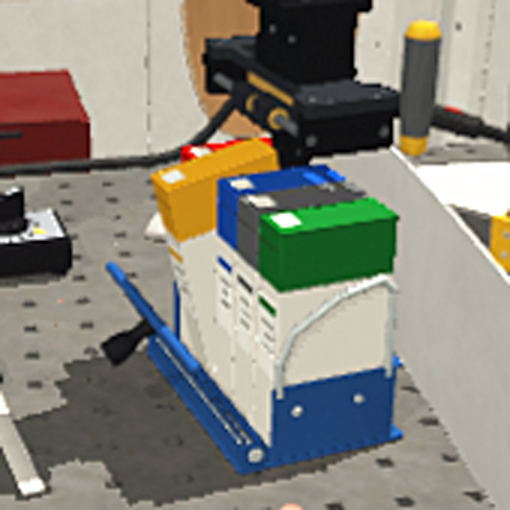

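Gold alone is tipping, with its top at about (215,185) in the crop, and its neighbours are still standing. I continue the push.

Emit:
step_arm([
  {"tx":0.005,"ty":0,"tz":0,"spin":0,"claw":0},
  {"tx":0.01,"ty":0,"tz":0,"spin":0,"claw":0},
  {"tx":0.015,"ty":0,"tz":0,"spin":0,"claw":0},
  {"tx":0.02,"ty":0,"tz":0,"spin":0,"claw":0},
  {"tx":0.025,"ty":0,"tz":0,"spin":0,"claw":0},
  {"tx":0.03,"ty":0,"tz":0,"spin":0,"claw":0},
  {"tx":0.035,"ty":0,"tz":0,"spin":0,"claw":0},
  {"tx":0.04,"ty":0,"tz":0,"spin":0,"claw":0},
])

```text
time: 6.83
position: [0.5944, 0.013, 0.3266]
tool_rot: [0.088, -3.14, -0.0]
ft_force: [-0.0, 0.2, 0.1]
grip_width: 0.008
```

Emit:
step_arm([
  {"tx":0.003,"ty":0,"tz":0,"spin":0,"claw":0},
  {"tx":0.006,"ty":0,"tz":0,"spin":0,"claw":0},
  {"tx":0.009,"ty":0,"tz":0,"spin":0,"claw":0},
  {"tx":0.009,"ty":0,"tz":0,"spin":0,"claw":0},
  {"tx":-0.005,"ty":0,"tz":0,"spin":0,"claw":0},
])

```text
time: 7.25
position: [0.5994, 0.013, 0.328]
tool_rot: [-0.088, 3.139, 0.002]
ft_force: [-0.3, -1.0, -0.6]
grip_width: 0.005
```

```bash
python3 - <<'E'
from h import *
s=get_state();print(s["time"],s["position"],psi(s),s["ft_force"],s["torque"])
v=imaging.get_image("side");cv2.imwrite("pics/c4.png",cv2.resize(v[90:260,190:360],(510,510),interpolation=cv2.INTER_CUBIC))
E
```

```text
7.25 [0.5994 0.013  0.328 ] 0.05600107797392852 [-0.3087 -0.9807 -0.6452] [ 0.0061  0.0469 -0.0156]
```

View pics/c4.png

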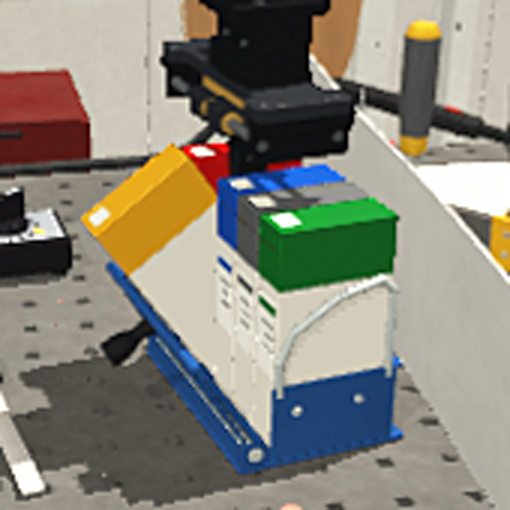

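Emit:
step_arm([
  {"tx":0,"ty":0,"tz":-0.04,"spin":0,"claw":0},
  {"tx":0,"ty":0,"tz":-0.08,"spin":0,"claw":0},
  {"tx":0,"ty":0,"tz":-0.1,"spin":0,"claw":0},
  {"tx":0.035,"ty":0,"tz":-0.1,"spin":0,"claw":0.75},
  {"tx":0.07,"ty":0,"tz":-0.1,"spin":0,"claw":0.75},
  {"tx":0.083,"ty":0,"tz":-0.1,"spin":0,"claw":0.75},
  {"tx":0.083,"ty":0,"tz":-0.1,"spin":0,"claw":0.75},
  {"tx":0.083,"ty":0,"tz":-0.1,"spin":0,"claw":0.75},
])

```text
time: 7.97
position: [0.5168, 0.0086, 0.4271]
tool_rot: [-0.089, 3.14, 0.002]
ft_force: [1.0, -0.5, 0.1]
grip_width: 0.299
```

```bash
python3 - <<'E'
from h import *
s=get_state();print(s["time"],s["position"],psi(s),s["grip_width"]);k=rk(-.095,.0375,0);print(delta(k[0],k[1],.162+HP,YAW))
E
```

```text
7.9667 [0.5168 0.0086 0.4271] 0.05663040853214604 0.2994441903730401
(array([  3.9,   0. , 101.6]), np.float64(-0.02))
```

Emit:
step_arm([
  {"tx":0.004,"ty":0,"tz":0,"spin":0,"claw":0.75},
  {"tx":0.004,"ty":0,"tz":0,"spin":0,"claw":0.75},
  {"tx":0.004,"ty":0,"tz":0,"spin":0,"claw":0.75},
  {"tx":0.004,"ty":0,"tz":0.01,"spin":0,"claw":0.75},
  {"tx":0.004,"ty":0,"tz":0.035,"spin":0,"claw":0.75},
  {"tx":0.004,"ty":0,"tz":0.065,"spin":0,"claw":0.75},
  {"tx":0.004,"ty":0,"tz":0.09,"spin":0,"claw":0.75},
  {"tx":0.004,"ty":0,"tz":0.1015,"spin":0,"claw":0.75},
])

```text
time: 8.63
position: [0.5121, 0.0084, 0.3212]
tool_rot: [0.088, -3.135, 0.002]
ft_force: [0.0, 0.1, -0.0]
grip_width: 0.741
```

Emit:
step_arm([
  {"tx":0,"ty":0,"tz":0,"spin":0,"claw":0.3},
  {"tx":0,"ty":0,"tz":0,"spin":0,"claw":0.3},
  {"tx":0,"ty":0,"tz":0,"spin":0,"claw":0.3},
  {"tx":0,"ty":0,"tz":0,"spin":0,"claw":0.3},
  {"tx":0,"ty":0,"tz":0,"spin":0,"claw":0.3},
  {"tx":0,"ty":0,"tz":0,"spin":0,"claw":0.3},
], force=30)

```text
time: 9.13
position: [0.5137, 0.0085, 0.3265]
tool_rot: [-0.088, 3.138, 0.001]
ft_force: [-0.3, 0.5, 1.5]
grip_width: 0.413
```

```bash
python3 - <<'E'
from h import *
s=get_state();print(s["time"],s["position"],psi(s),s["grip_width"]*87,s["ft_force"],s["torque"])
E
```

```text
9.1333 [0.5137 0.0085 0.3265] 0.05637922858941575 35.900137881138534 [-0.2974  0.4502  1.4516] [ 0.2743 -0.111   0.0685]
```

Emit:
step_arm([
  {"tx":0,"ty":0,"tz":0,"spin":0,"claw":0.3},
  {"tx":0.002,"ty":0,"tz":-0.008,"spin":0,"claw":0.3},
  {"tx":0.006,"ty":0,"tz":-0.02,"spin":0,"claw":0.3},
  {"tx":0.012,"ty":0,"tz":-0.04,"spin":0,"claw":0.3},
  {"tx":0.018,"ty":0,"tz":-0.06,"spin":0,"claw":0.3},
  {"tx":0.024,"ty":0,"tz":-0.08,"spin":0,"claw":0.3},
  {"tx":0.03,"ty":0,"tz":-0.1,"spin":0,"claw":0.3},
  {"tx":0.036,"ty":0,"tz":-0.12,"spin":0,"claw":0.3},
])

```text
time: 9.8
position: [0.4762, 0.006, 0.4468]
tool_rot: [0.088, -3.14, -0.0]
ft_force: [0.4, 0.9, -3.9]
grip_width: 0.417
```

Emit:
step_arm([
  {"tx":0.004,"ty":0,"tz":-0.02,"spin":0,"claw":0.3},
  {"tx":0.008,"ty":0,"tz":-0.04,"spin":0,"claw":0.3},
  {"tx":0.01,"ty":0,"tz":-0.06,"spin":0,"claw":0.3},
  {"tx":0.01,"ty":0,"tz":-0.07,"spin":0,"claw":0.3},
  {"tx":0.01,"ty":0,"tz":-0.07,"spin":0,"claw":0.3},
])

```text
time: 10.22
position: [0.4672, 0.0054, 0.5181]
tool_rot: [-0.088, 3.136, 0.002]
ft_force: [0.4, -0.4, -2.7]
grip_width: 0.414
```

```bash
python3 - <<'E'
from h import *
s=get_state();print(s["time"],s["position"],psi(s),s["grip_width"]*87,s["ft_force"],s["torque"],s["joint_positions"])
v=imaging.get_image("side");cv2.imwrite("pics/c5.png",cv2.resize(v[40:260,140:360],(600,600),interpolation=cv2.INTER_CUBIC))
E
```

```text
10.2167 [0.4672 0.0054 0.5181] 0.0560558978016035 35.97872851413276 [ 0.4286 -0.4207 -2.6721] [0.0083 0.0921 0.0403] [-0.5819 -0.135   0.4621  1.7071  0.0593  1.5511  1.5025]
```

View pics/c5.png

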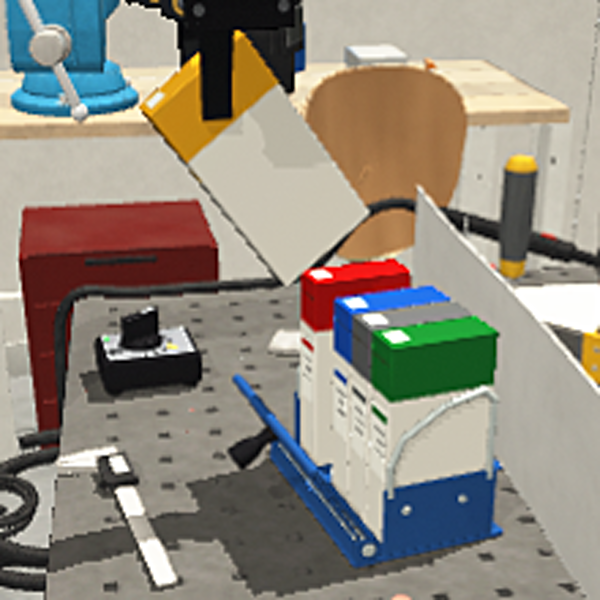

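Gold is held at about 0.6 rad lean. The red, blue, grey and green cartons are still standing and the front is still down. Next I carry gold to the tray.

```bash
cat >> h.py <<'E'
def tr(x,y,z): return np.array([.475,-.2745,0])+R.from_rotvec([0,0,.087]).apply([x,y,z])
E
python3 - <<'E'
from h import *
k=tr(-.1,-.018,0);print(k,delta(k[0],k[1],.48,.087))
E
```

```text
[ 0.3769 -0.3011  0.    ] (array([ 107.4, -301.2,   35.9]), np.float64(-1.77))
```

Emit:
step_arm([
  {"tx":0.006,"ty":-0.018,"tz":0,"spin":0,"claw":0.3},
  {"tx":0.018,"ty":-0.05,"tz":0,"spin":0,"claw":0.3},
  {"tx":0.03,"ty":-0.085,"tz":0,"spin":0,"claw":0.3},
  {"tx":0.043,"ty":-0.12,"tz":0,"spin":0,"claw":0.3},
  {"tx":0.056,"ty":-0.157,"tz":0,"spin":-0.5,"claw":0.3},
  {"tx":0.069,"ty":-0.193,"tz":0.01,"spin":-1,"claw":0.3},
  {"tx":0.08,"ty":-0.225,"tz":0.02,"spin":-1.4,"claw":0.3},
  {"tx":0.09,"ty":-0.25,"tz":0.03,"spin":-1.8,"claw":0.3},
])

```text
time: 10.93
position: [0.3897, -0.2517, 0.4836]
tool_rot: [0.134, -3.137, -0.0]
ft_force: [1.2, -0.2, -2.7]
grip_width: 0.41
```

Emit:
step_arm([
  {"tx":0.009,"ty":-0.023,"tz":0.003,"spin":0,"claw":0.3},
  {"tx":0.015,"ty":-0.041,"tz":0.006,"spin":0,"claw":0.3},
  {"tx":0.018,"ty":-0.051,"tz":0.006,"spin":0,"claw":0.3},
  {"tx":0.018,"ty":-0.051,"tz":0.006,"spin":0,"claw":0.3},
  {"tx":0.018,"ty":-0.051,"tz":0.006,"spin":0,"claw":0.3},
])

```text
time: 11.35
position: [0.3778, -0.301, 0.4782]
tool_rot: [0.136, -3.137, -0.002]
ft_force: [-0.0, 0.5, -3.7]
grip_width: 0.408
```

```bash
python3 - <<'E'
from h import *
s=get_state();print(s["time"],s["position"],psi(s),s["grip_width"]*87,s["ft_force"],s["joint_positions"])
k=tr(-.1,-.018,0);print(delta(k[0],k[1],.3275,.087))
v=imaging.get_image("side");cv2.imwrite("pics/c6.png",cv2.resize(v[100:350,100:400],(600,500),interpolation=cv2.INTER_CUBIC))
E
```

```text
11.35 [ 0.3778 -0.301   0.4782] 0.08647894778046172 35.516208649631544 [-0.0315  0.4854 -3.7087] [-0.3707 -0.1545  0.9012  1.7572  0.1216  1.4838  2.1711]
(array([  0.5,  -0.2, 150.7]), np.float64(-0.03))
```

View pics/c6.png

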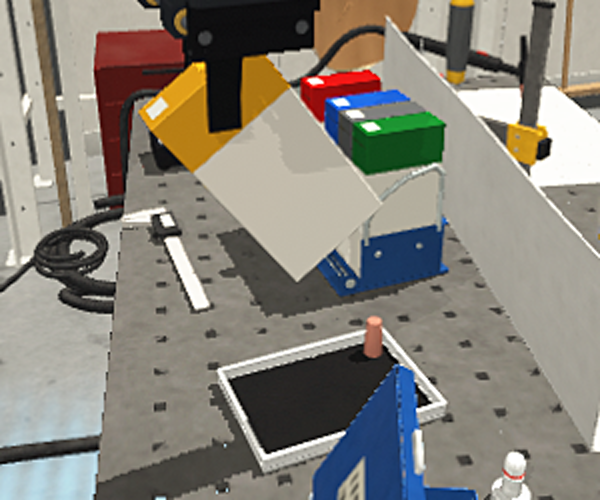

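```bash
python3 - <<'E'
from h import *
Rz=R.from_rotvec([0,0,.087]);n=Rz.apply([0,1,0])
P=onplane("side",[[248.5,240],[292.5,202.5],[197,182.5]],tr(0,-.036,0),n)
L=Rz.inv().apply(P-tr(0,0,0));print(L);d=L[1]-L[0];print(np.linalg.norm(d),np.arctan2(d[2],d[0]));e=L[2]-L[0];print(np.arctan2(-e[0],e[2]))
E
```

```text
[[-0.0445 -0.036   0.1575]
 [ 0.0298 -0.036   0.2076]
 [-0.1207 -0.036   0.2696]]
0.08962360882607219 0.593802287719595
0.5971161216646577
```

The carton leans 0.595 rad and its toe is 157.5 mm up. I lower it to contact, then turn it upright about its toe.

Emit:
step_arm([
  {"tx":0,"ty":0,"tz":0.03,"spin":0,"claw":0.3},
  {"tx":0,"ty":0,"tz":0.065,"spin":0,"claw":0.3},
  {"tx":0,"ty":0,"tz":0.1,"spin":0,"claw":0.3},
  {"tx":0,"ty":0,"tz":0.125,"spin":0,"claw":0.3},
  {"tx":0,"ty":0,"tz":0.14,"spin":0,"claw":0.3},
  {"tx":0,"ty":0,"tz":0.149,"spin":0,"claw":0.3},
  {"tx":0,"ty":0,"tz":0.153,"spin":0,"claw":0.3},
  {"tx":0,"ty":0,"tz":0.156,"spin":0,"claw":0.3},
])

```text
time: 12.07
position: [0.3786, -0.3006, 0.3235]
tool_rot: [0.14, -3.138, -0.001]
ft_force: [-6.2, 3.1, 12.7]
grip_width: 0.407
```

Emit:
step_arm([
  {"tx":0,"ty":0,"tz":0,"spin":0,"claw":0.3},
  {"tx":0,"ty":0,"tz":0,"spin":0,"claw":0.3},
], force=20)

```text
time: 12.23
position: [0.3787, -0.3014, 0.3242]
tool_rot: [-0.138, 3.137, -0.001]
ft_force: [0.6, 0.2, -2.5]
grip_width: 0.413
```

```bash
python3 - <<'E'
from h import *
s=get_state();print(s["time"],s["position"],psi(s),s["grip_width"]*87,s["ft_force"],s["torque"])
E
```

```text
12.2333 [ 0.3787 -0.3014  0.3242] 0.08806966837282705 35.92228615143818 [ 0.616   0.2208 -2.5373] [0.0073 0.1024 0.0161]
```

Emit:
step_arm([
  {"tx":-0.005,"ty":0,"tz":0,"spin":0,"claw":0.3},
  {"tx":-0.01,"ty":0,"tz":-0.002,"spin":0,"claw":0.3},
  {"tx":-0.015,"ty":0,"tz":-0.0035,"spin":0,"claw":0.3},
  {"tx":-0.021,"ty":0,"tz":-0.005,"spin":0,"claw":0.3},
  {"tx":-0.027,"ty":0,"tz":-0.006,"spin":0,"claw":0.3},
  {"tx":-0.0315,"ty":0,"tz":-0.0067,"spin":0,"claw":0.3},
  {"tx":-0.037,"ty":0,"tz":-0.0073,"spin":0,"claw":0.3},
  {"tx":-0.0425,"ty":0,"tz":-0.0078,"spin":0,"claw":0.3},
])

```text
time: 12.9
position: [0.421, -0.2974, 0.3311]
tool_rot: [0.138, -3.138, 0.0]
ft_force: [-0.3, 0.1, -3.2]
grip_width: 0.411
```

```bash
python3 - <<'E'
from h import *
s=get_state();print(s["time"],s["position"],psi(s),s["grip_width"]*87,s["ft_force"],s["torque"])
v=imaging.get_image("side");cv2.imwrite("pics/c7.png",cv2.resize(v[130:350,140:400],(650,550),interpolation=cv2.INTER_CUBIC))
E
```

```text
12.9 [ 0.421  -0.2974  0.3311] 0.08789221670162423 35.790450425408245 [-0.2958  0.1408 -3.2368] [0.0344 0.0909 0.02  ]
```

View pics/c7.png

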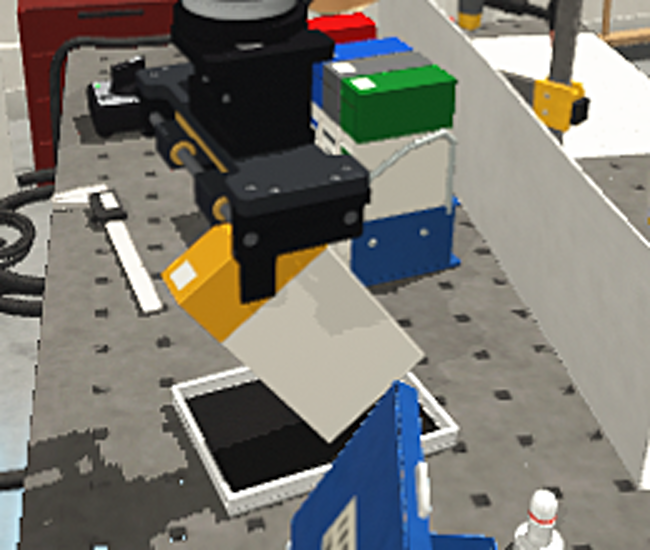

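```bash
python3 - <<'E'
from h import *
Rz=R.from_rotvec([0,0,.087]);n=Rz.apply([0,1,0])
P=onplane("side",[[272,306],[310,272.8],[140+222/2.5,130+343/2.5]],tr(0,-.036,0),n)
L=Rz.inv().apply(P-tr(0,0,0));print(L);d=L[1]-L[0];print(np.linalg.norm(d),np.arctan2(d[2],d[0]));e=L[2]-L[0];print(np.arctan2(-e[0],e[2]))
s=get_state();print(Rz.inv().apply(s["position"]-tr(0,0,0)))
k=tr(-.1,-.018,0);print(delta(k[0],k[1],.3235,.087))
E
```

```text
[[-0.0003 -0.036   0.0113]
 [ 0.0718 -0.036   0.0605]
 [-0.0778 -0.036   0.1158]]
0.08728353965506627 0.5984091760812812
0.638132024183711
[-0.0545 -0.0178  0.3313]
(array([45.5, -0.1,  7.7]), np.float64(0.12))
```

The carton kept its lean because the pads hold it and the toe never bore on the floor (toe now at x = 0, z = 11 mm). I'll raise it a little, move it over its place and ease the grip so it swings plumb.

Emit:
step_arm([
  {"tx":-0.01,"ty":0,"tz":-0.008,"spin":0,"claw":0.3},
  {"tx":-0.025,"ty":0,"tz":-0.015,"spin":0,"claw":0.3},
  {"tx":-0.04,"ty":0,"tz":-0.015,"spin":0,"claw":0.3},
  {"tx":-0.05,"ty":0,"tz":-0.015,"spin":0,"claw":0.3},
  {"tx":-0.05,"ty":0,"tz":-0.015,"spin":0,"claw":0.3},
])

```text
time: 13.37
position: [0.4724, -0.292, 0.3458]
tool_rot: [0.142, -3.138, 0.001]
ft_force: [0.3, 1.6, -3.1]
grip_width: 0.412
```

Emit:
step_arm([
  {"tx":0,"ty":0,"tz":0,"spin":0,"claw":0.3},
  {"tx":0,"ty":0,"tz":0,"spin":0,"claw":0.3},
  {"tx":0,"ty":0,"tz":0,"spin":0,"claw":0.3},
], force=12)

```text
time: 13.62
position: [0.4692, -0.2936, 0.3459]
tool_rot: [0.136, -3.138, -0.001]
ft_force: [0.5, -0.1, -2.6]
grip_width: 0.41
```

```bash
python3 - <<'E'
from h import *
s=get_state();print(s["time"],s["position"],psi(s),s["grip_width"]*87,s["ft_force"],s["torque"])
E
```

```text
13.6167 [ 0.4692 -0.2936  0.3459] 0.08643562908945346 35.66497012501579 [ 0.521  -0.0712 -2.5699] [0.0478 0.1262 0.0101]
```

Emit:
step_arm([
  {"tx":0,"ty":0,"tz":0,"spin":0,"claw":0.3},
  {"tx":0,"ty":0,"tz":0,"spin":0,"claw":0.3},
  {"tx":0,"ty":0,"tz":0,"spin":0,"claw":0.3},
], force=8)

```text
time: 13.87
position: [0.4699, -0.2932, 0.3462]
tool_rot: [-0.137, 3.138, 0.001]
ft_force: [-1.0, 0.4, -1.8]
grip_width: 0.412
```

```bash
python3 - <<'E'
from h import *
s=get_state();print(s["time"],s["position"],psi(s),s["grip_width"]*87,s["ft_force"],s["torque"])
v=imaging.get_image("side");cv2.imwrite("pics/c8.png",cv2.resize(v[130:350,140:400],(650,550),interpolation=cv2.INTER_CUBIC))
E
```

```text
13.8667 [ 0.4699 -0.2932  0.3462] 0.08733406438774194 35.87504813991105 [-1.0334  0.3554 -1.7927] [ 0.0172  0.0791 -0.0002]
```

View pics/c8.png

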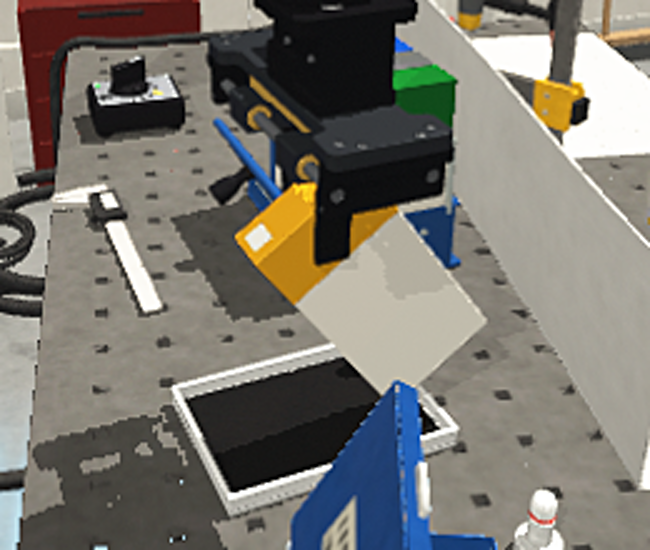

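The carton still leans, so the pads hold their torsion at 8 N. I lower it so any slip would be only millimetres and ease the grip further.

Emit:
step_arm([
  {"tx":0,"ty":0,"tz":0.006,"spin":0,"claw":0.3},
  {"tx":0,"ty":0,"tz":0.013,"spin":0,"claw":0.3},
  {"tx":0,"ty":0,"tz":0.013,"spin":0,"claw":0.3},
  {"tx":0,"ty":0,"tz":0.013,"spin":0,"claw":0.3},
], force=5)

```text
time: 14.25
position: [0.47, -0.2929, 0.3324]
tool_rot: [0.138, -3.137, -0.001]
ft_force: [0.2, 0.1, -2.2]
grip_width: 0.412
```

```bash
cat >> h.py <<'E'
def gold(n="side"):
    v=imaging.get_image(n);h=cv2.cvtColor(v,cv2.COLOR_BGR2HSV);m=cv2.inRange(h,(16,130,70),(32,255,255))>0
    m[:, :150]=0; m[:, 330:]=0; m[:150]=0
    b=max(blobs(m),key=lambda b:b[0]); return b[0],b[1],cv2.minAreaRect(np.argwhere(b[2])[:,::-1].astype(np.float32)),v
def st():
    s=get_state();print(s["time"],s["position"],psi(s),s["grip_width"]*87,s["ft_force"],s["torque"])
E
python3 - <<'E'
from h import *
st();print(gold()[:3])
E
```

```text
14.25 [ 0.47   -0.2929  0.3324] 0.08767131230764139 35.878487204741965 [ 0.2061  0.1462 -2.1897] [0.0398 0.1153 0.0374]
(np.int32(1012), array([254.2342, 232.502 ]), ((257.83221435546875, 228.61744689941406), (41.616981506347656, 43.25544738769531), 55.00798034667969))
```

Emit:
step_arm([
  {"tx":0,"ty":0,"tz":0,"spin":0,"claw":0.3},
  {"tx":0,"ty":0,"tz":0,"spin":0,"claw":0.3},
  {"tx":0,"ty":0,"tz":0,"spin":0,"claw":0.3},
  {"tx":0,"ty":0,"tz":0,"spin":0,"claw":0.3},
], force=3.5)

```text
time: 14.63
position: [0.4703, -0.2932, 0.3333]
tool_rot: [-0.138, 3.138, -0.0]
ft_force: [1.1, -0.1, -1.9]
grip_width: 0.414
```

```bash
python3 - <<'E'
from h import *
st();g=gold();print(g[:3]);v=g[3];cv2.imwrite("pics/c9.png",cv2.resize(v[130:350,140:400],(650,550),interpolation=cv2.INTER_CUBIC))
E
```

```text
14.6333 [ 0.4703 -0.2932  0.3333] 0.08772397929400906 35.99757603483511 [ 1.1338 -0.1455 -1.9244] [ 0.0385 -0.0253 -0.0477]
(np.int32(1013), array([254.5696, 231.8825]), ((257.6485290527344, 227.98516845703125), (42.67494201660156, 42.49694061279297), 57.7243537902832))
```

Emit:
step_arm([
  {"tx":0.02,"ty":0,"tz":0,"spin":0,"claw":0.3},
  {"tx":0.05,"ty":0,"tz":0,"spin":0,"claw":0.3},
  {"tx":0.08,"ty":0,"tz":0,"spin":0,"claw":0.3},
  {"tx":0.095,"ty":0,"tz":0,"spin":0,"claw":0.3},
  {"tx":0.095,"ty":0,"tz":0.005,"spin":0,"claw":0.3},
  {"tx":0.095,"ty":0,"tz":0.009,"spin":0,"claw":0.3},
  {"tx":0.095,"ty":0,"tz":0.011,"spin":0,"claw":0.3},
  {"tx":0.095,"ty":0,"tz":0.012,"spin":0,"claw":0.3},
], force=8)

```text
time: 15.35
position: [0.3764, -0.3022, 0.3232]
tool_rot: [-0.137, 3.135, -0.0]
ft_force: [-1.5, 2.0, 11.4]
grip_width: 0.417
```

```bash
python3 - <<'E'
from h import *
st();print(gold()[:3])
E
```

```text
15.35 [ 0.3764 -0.3022  0.3232] 0.08719327782764762 36.25330175758619 [-1.4829  1.9819 11.3687] [0.6137 0.4372 0.0703]
(np.int32(846), array([193.8156, 250.3203]), ((193.4006805419922, 247.68148803710938), (46.42869186401367, 29.6282901763916), 65.55604553222656))
```

Emit:
step_arm([
  {"tx":-0.003,"ty":0,"tz":0.0015,"spin":0,"claw":0.3},
  {"tx":-0.007,"ty":0,"tz":0.0005,"spin":0,"claw":0.3},
  {"tx":-0.011,"ty":0,"tz":-0.001,"spin":0,"claw":0.3},
  {"tx":-0.015,"ty":0,"tz":-0.002,"spin":0,"claw":0.3},
  {"tx":-0.019,"ty":0,"tz":-0.003,"spin":0,"claw":0.3},
  {"tx":-0.023,"ty":0,"tz":-0.004,"spin":0,"claw":0.3},
], force=5)

```text
time: 15.9
position: [0.3989, -0.2992, 0.3249]
tool_rot: [0.138, -3.138, -0.0]
ft_force: [0.3, -0.2, -2.3]
grip_width: 0.411
```

```bash
python3 - <<'E'
from h import *
st();g=gold();print(g[:3]);v=g[3];cv2.imwrite("pics/c9.png",cv2.resize(v[130:350,100:400],(750,550),interpolation=cv2.INTER_CUBIC))
E
```

```text
15.9 [ 0.3989 -0.2992  0.3249] 0.0879639965600737 35.78958691988994 [ 0.3184 -0.2354 -2.3292] [-0.004   0.1267  0.0062]
(np.int32(839), array([207.3373, 244.3445]), ((208.66175842285156, 243.10293579101562), (37.558189392089844, 29.15475845336914), 59.036251068115234))
```

View pics/c9.png

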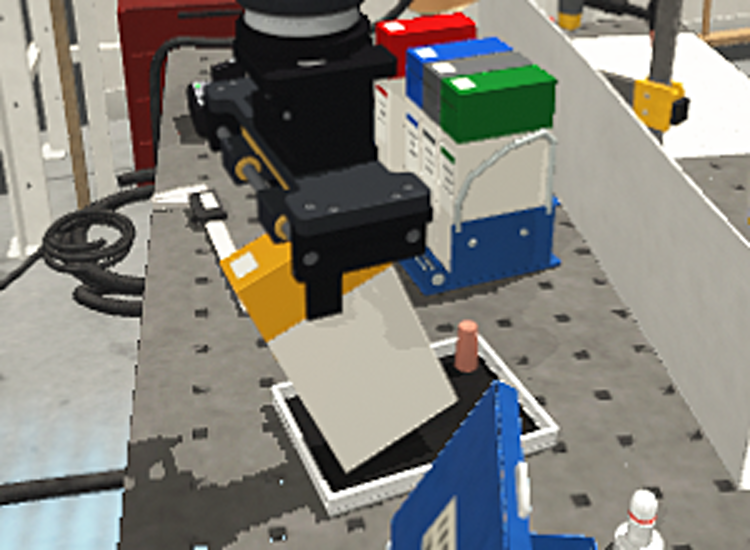

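It has turned: the bottom edge now runs from (347,471) to (457,402), a clearly smaller lean. The cup is untouched at (467,345).

```bash
cat >> h.py <<'E'
def lean(px):
    Rz=R.from_rotvec([0,0,.087]);P=onplane("side",px,tr(0,-.036,0),Rz.apply([0,1,0]))
    L=Rz.inv().apply(P-tr(0,0,0));d=L[1]-L[0];e=L[2]-L[0]
    g=Rz.inv().apply(get_state()["position"]-[0,0,HP]-tr(0,0,0))
    print(L,np.linalg.norm(d),"lean",np.arctan2(d[2],d[0]),np.arctan2(-e[0],e[2]),"grip-toe",g-L[0])
E
python3 - <<'E'
from h import *
lean([[238.8,318.4],[282.8,290.8],[207.2,266]])
E
```

```text
[[-0.0622 -0.036   0.0062]
 [ 0.0196 -0.036   0.0379]
 [-0.1125 -0.036   0.1282]] 0.08774191875770436 lean 0.37073224215964107 0.39080163952769986 grip-toe [-0.0149  0.0182  0.1555]
```

Emit:
step_arm([
  {"tx":0,"ty":0,"tz":0.003,"spin":0,"claw":0.3},
  {"tx":-0.004,"ty":0,"tz":0.005,"spin":0,"claw":0.3},
  {"tx":-0.009,"ty":0,"tz":0.0045,"spin":0,"claw":0.3},
  {"tx":-0.014,"ty":0,"tz":0.004,"spin":0,"claw":0.3},
  {"tx":-0.02,"ty":0,"tz":0.004,"spin":0,"claw":0.3},
  {"tx":-0.026,"ty":0,"tz":0.0045,"spin":0,"claw":0.3},
  {"tx":-0.032,"ty":0,"tz":0.005,"spin":0,"claw":0.3},
  {"tx":-0.038,"ty":0,"tz":0.0055,"spin":0,"claw":0.3},
])

```text
time: 16.62
position: [0.4372, -0.296, 0.3196]
tool_rot: [-0.138, 3.138, -0.001]
ft_force: [-0.2, -1.2, 0.2]
grip_width: 0.413
```

```bash
python3 - <<'E'
from h import *
st();g=gold();print(g[:3]);v=g[3];cv2.imwrite("pics/c10.png",cv2.resize(v[130:350,100:400],(750,550),interpolation=cv2.INTER_CUBIC))
E
```

```text
16.6167 [ 0.4372 -0.296   0.3196] 0.08813225065742103 35.89898828078351 [-0.2432 -1.1643  0.2313] [-0.1797  0.1852 -0.0357]
(np.int32(909), array([230.1826, 238.2442]), ((230.95001220703125, 236.85000610351562), (36.99864196777344, 31.622774124145508), 71.56504821777344))
```

View pics/c10.png

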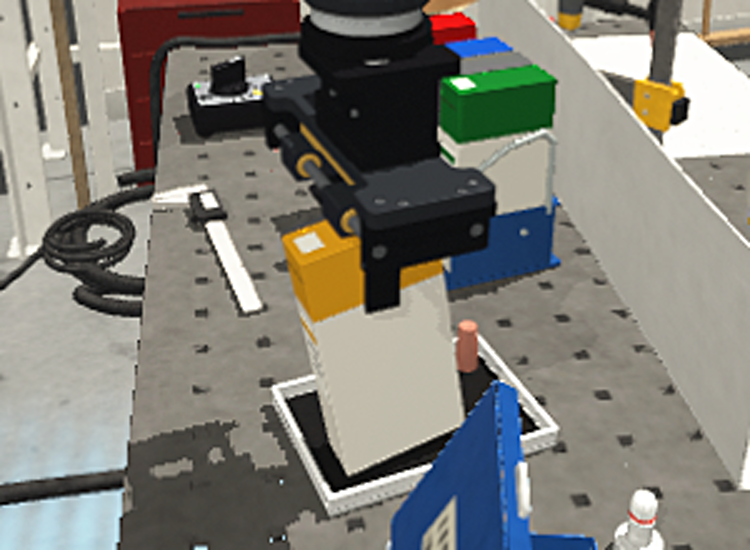

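The carton is nearly upright, with its toe at (347,477) on the floor. I finish the arc, then let go and lift.

Emit:
step_arm([
  {"tx":-0.005,"ty":0,"tz":0.001,"spin":0,"claw":0.3},
  {"tx":-0.01,"ty":0,"tz":0.002,"spin":0,"claw":0.3},
  {"tx":-0.015,"ty":0,"tz":0.0035,"spin":0,"claw":0.3},
  {"tx":-0.02,"ty":0,"tz":0.005,"spin":0,"claw":0.3},
  {"tx":-0.022,"ty":0,"tz":0.006,"spin":0,"claw":0.3},
  {"tx":-0.022,"ty":0,"tz":0.006,"spin":0,"claw":0.3},
])

```text
time: 17.17
position: [0.4594, -0.2938, 0.3138]
tool_rot: [-0.139, 3.137, -0.0]
ft_force: [1.8, 0.8, 2.8]
grip_width: 0.416
```

```bash
python3 - <<'E'
from h import *
st();g=gold();print(g[:3])
v=g[3][160:360,190:340];hs=cv2.cvtColor(v,cv2.COLOR_BGR2HSV)
# near side face of the carton: bright, unsaturated
m=(hs[...,1]<60)&(hs[...,2]>150);bb=sorted(blobs(m,300),key=lambda b:-b[0])[:3]
for b in bb:
    c=max(cv2.findContours(b[2].astype(np.uint8),0,1)[0],key=len);print(b[0],b[1]+[190,160],(cv2.approxPolyDP(c,3,True)[:,0]+[190,160]).tolist())
E
```

```text
17.1667 [ 0.4594 -0.2938  0.3138] 0.08849480528211207 36.16118468496499 [1.7858 0.8162 2.7702] [ 0.4584 -0.4524 -0.0617]
(np.int32(947), array([243.8606, 235.4065]), ((243.98648071289062, 234.41893005371094), (36.98977279663086, 32.386600494384766), 80.53767395019531))
4086 [254.2839 285.7589] [[287, 243], [260, 256], [258, 250], [236, 255], [230, 246], [229, 253], [237, 262], [235, 265], [230, 257], [230, 277], [209, 284], [209, 290], [190, 296], [209, 291], [231, 335], [264, 325], [271, 315], [232, 328], [213, 289], [231, 285], [232, 307], [239, 319], [278, 307], [286, 293]]
1607 [324.2278 191.794 ] [[321, 160], [321, 181], [291, 186], [291, 193], [305, 197], [313, 204], [313, 211], [319, 212], [320, 188], [312, 185], [320, 184], [321, 206], [339, 233], [339, 160]]
362 [308.6243 290.5331] [[291, 263], [291, 271], [316, 301], [308, 304], [309, 310], [321, 307], [323, 300]]
```

```bash
python3 - <<'E'
from h import *
lean([[239.3,319.5],[278,307],[236,255.5]])
E
```

```text
[[-0.0613 -0.036   0.0034]
 [ 0.0115 -0.036   0.005 ]
 [-0.0656 -0.036   0.1344]] 0.07280481003184869 lean 0.021839943507677352 0.03231017023878435 grip-toe [0.0437 0.0181 0.1469]
```

Emit:
step_arm([
  {"tx":0,"ty":0,"tz":0,"spin":0,"claw":0.5},
  {"tx":0,"ty":0,"tz":0,"spin":0,"claw":0.75},
  {"tx":0,"ty":0,"tz":0,"spin":0,"claw":0.75},
  {"tx":0,"ty":0,"tz":0,"spin":0,"claw":0.75},
  {"tx":0,"ty":0,"tz":0,"spin":0,"claw":0.75},
])

```text
time: 17.63
position: [0.4579, -0.2943, 0.3135]
tool_rot: [0.137, -3.138, -0.0]
ft_force: [-0.5, -0.8, -0.8]
grip_width: 0.692
```

```bash
python3 - <<'E'
from h import *
st();g=gold();print(g[:3])
E
```

```text
17.6333 [ 0.4579 -0.2943  0.3135] 0.08732028022419627 60.16952623583504 [-0.5228 -0.7862 -0.7952] [ 0.0443  0.0206 -0.021 ]
(np.int32(842), array([243.8029, 236.8741]), ((243.78233337402344, 234.27056884765625), (36.44432067871094, 30.695661544799805), 77.47119140625))
```

Emit:
step_arm([
  {"tx":0,"ty":0,"tz":-0.01,"spin":0,"claw":0.75},
  {"tx":0,"ty":0,"tz":-0.04,"spin":0,"claw":0.75},
  {"tx":0,"ty":0,"tz":-0.08,"spin":0,"claw":0.75},
  {"tx":0,"ty":0,"tz":-0.11,"spin":0,"claw":0.75},
  {"tx":0,"ty":0,"tz":-0.11,"spin":0,"claw":0.75},
])

```text
time: 18.1
position: [0.4592, -0.2961, 0.4305]
tool_rot: [-0.136, 3.129, -0.006]
ft_force: [0.1, -0.3, -0.7]
grip_width: 0.752
```

```bash
python3 - <<'E'
from h import *
st();print(delta(.4767,-.0326,.42,.057))
E
```

```text
18.1 [ 0.4592 -0.2961  0.4305] 0.08707823493324536 65.40814894120734 [ 0.1168 -0.2855 -0.6603] [ 0.0291 -0.0764  0.0615]
(array([-40.3, 261. ,   9.7]), np.float64(1.72))
```

Emit:
step_arm([
  {"tx":-0.04,"ty":0.261,"tz":0,"spin":1.7,"claw":0.55},
  {"tx":-0.04,"ty":0.261,"tz":0,"spin":1.7,"claw":0.55},
  {"tx":-0.04,"ty":0.261,"tz":0,"spin":1.7,"claw":0.55},
  {"tx":-0.04,"ty":0.261,"tz":0,"spin":1.7,"claw":0.55},
  {"tx":-0.04,"ty":0.261,"tz":0,"spin":1.7,"claw":0.55},
  {"tx":-0.04,"ty":0.261,"tz":0,"spin":1.7,"claw":0.55},
  {"tx":-0.04,"ty":0.261,"tz":0,"spin":1.7,"claw":0.55},
  {"tx":-0.04,"ty":0.261,"tz":0,"spin":1.7,"claw":0.55},
])

```text
time: 18.77
position: [0.4752, -0.0258, 0.4237]
tool_rot: [-0.104, 3.14, 0.002]
ft_force: [0.7, -0.9, -0.8]
grip_width: 0.549
```

Emit:
step_arm([
  {"tx":0,"ty":0,"tz":0,"spin":0,"claw":0.55},
  {"tx":0,"ty":0,"tz":0,"spin":0,"claw":0.55},
])

```text
time: 18.93
position: [0.4752, -0.0323, 0.4238]
tool_rot: [-0.088, 3.14, -0.001]
ft_force: [-0.8, 0.8, 0.7]
grip_width: 0.55
```

```bash
python3 - <<'E'
from h import *
st();print(delta(.4767,-.0328,.2294,.057))
E
```

```text
18.9333 [ 0.4752 -0.0323  0.4238] 0.05585483800348208 47.88706743862886 [-0.8044  0.7578  0.6528] [0.0546 0.0025 0.0027]
(array([ -1.4,  -0.4, 194.4]), np.float64(-0.07))
```

Emit:
step_arm([
  {"tx":-0.0015,"ty":0,"tz":0.035,"spin":0,"claw":0.55},
  {"tx":-0.0015,"ty":0,"tz":0.07,"spin":0,"claw":0.55},
  {"tx":-0.0015,"ty":0,"tz":0.105,"spin":0,"claw":0.55},
  {"tx":-0.0015,"ty":0,"tz":0.14,"spin":0,"claw":0.55},
  {"tx":-0.0015,"ty":0,"tz":0.17,"spin":0,"claw":0.55},
  {"tx":-0.0015,"ty":0,"tz":0.188,"spin":0,"claw":0.55},
  {"tx":-0.0015,"ty":0,"tz":0.194,"spin":0,"claw":0.55},
  {"tx":-0.0015,"ty":0,"tz":0.194,"spin":0,"claw":0.15},
], force=15)

```text
time: 19.6
position: [0.4761, -0.0322, 0.2286]
tool_rot: [0.086, -3.138, 0.002]
ft_force: [-0.3, -0.0, 0.2]
grip_width: 0.529
```

Emit:
step_arm([
  {"tx":0,"ty":0,"tz":0,"spin":0,"claw":0.15},
  {"tx":0,"ty":0,"tz":0,"spin":0,"claw":0.15},
  {"tx":0,"ty":0,"tz":0,"spin":0,"claw":0.15},
  {"tx":0,"ty":0,"tz":0,"spin":0,"claw":0.15},
  {"tx":0,"ty":0,"tz":0,"spin":0,"claw":0.15},
])

```text
time: 20.02
position: [0.4775, -0.0323, 0.231]
tool_rot: [-0.09, 3.137, -0.003]
ft_force: [0.0, -4.2, 3.0]
grip_width: 0.23
```

```bash
python3 - <<'E'
from h import *
st()
E
```

```text
20.0167 [ 0.4775 -0.0323  0.231 ] 0.057462133024801285 19.98800213069856 [ 0.0436 -4.2249  3.0112] [-1.1318 -0.0359  0.021 ]
```

Knob gripped. Now the reverse arc to shut the front, pressed slightly past shut.

Emit:
step_arm([
  {"tx":-0.0035,"ty":0,"tz":-0.004,"spin":0,"claw":0.15},
  {"tx":-0.007,"ty":0,"tz":-0.0085,"spin":0,"claw":0.15},
  {"tx":-0.011,"ty":0,"tz":-0.0125,"spin":0,"claw":0.15},
  {"tx":-0.015,"ty":0,"tz":-0.0163,"spin":0,"claw":0.15},
  {"tx":-0.0195,"ty":0,"tz":-0.0197,"spin":0,"claw":0.15},
  {"tx":-0.024,"ty":0,"tz":-0.0229,"spin":0,"claw":0.15},
  {"tx":-0.029,"ty":0,"tz":-0.0257,"spin":0,"claw":0.15},
  {"tx":-0.034,"ty":0,"tz":-0.0282,"spin":0,"claw":0.15},
])

```text
time: 20.68
position: [0.51, -0.0305, 0.2582]
tool_rot: [0.089, -3.138, 0.003]
ft_force: [-4.0, -4.0, 1.7]
grip_width: 0.223
```

Emit:
step_arm([
  {"tx":-0.002,"ty":0,"tz":-0.0005,"spin":0,"claw":0.15},
  {"tx":-0.004,"ty":0,"tz":-0.001,"spin":0,"claw":0.15},
  {"tx":-0.004,"ty":0,"tz":-0.001,"spin":0,"claw":0.15},
])

```text
time: 20.93
position: [0.5133, -0.0304, 0.2594]
tool_rot: [0.089, -3.135, 0.003]
ft_force: [-8.8, -4.8, 8.2]
grip_width: 0.231
```

```bash
python3 - <<'E'
from h import *
st()
E
```

```text
20.9333 [ 0.5133 -0.0304  0.2594] 0.056806217296447185 20.13337266919811 [-8.7684 -4.8014  8.2344] [-0.9788  1.8773 -0.0411]
```

Emit:
step_arm([
  {"tx":-0.004,"ty":0,"tz":0,"spin":0,"claw":0.5},
  {"tx":0,"ty":0,"tz":0,"spin":0,"claw":0.5},
  {"tx":0,"ty":0,"tz":0,"spin":0,"claw":0.5},
  {"tx":0,"ty":0,"tz":-0.01,"spin":0,"claw":0.5},
  {"tx":0,"ty":0,"tz":-0.045,"spin":0,"claw":0.5},
  {"tx":0,"ty":0,"tz":-0.085,"spin":0,"claw":0.5},
  {"tx":0,"ty":0,"tz":-0.125,"spin":0,"claw":0.5},
  {"tx":0,"ty":0,"tz":-0.15,"spin":0,"claw":0.5},
])

```text
time: 21.6
position: [0.5151, -0.0288, 0.4139]
tool_rot: [-0.091, 3.134, 0.002]
ft_force: [0.8, 0.0, 0.7]
grip_width: 0.495
```

```bash
python3 - <<'E'
from h import *
st()
t=imaging.get_image("top");v=imaging.get_image("side");cv2.imwrite("pics/t1.png",t);cv2.imwrite("pics/s1.png",v)
o=np.zeros((600,800,3),np.uint8)
o[:360,:400]=cv2.resize(cv2.imread("pics/top0.png")[200:236,144:184],(400,360),interpolation=cv2.INTER_CUBIC)
o[:300,400:]=cv2.resize(cv2.imread("pics/side0.png")[147:189,170:226],(400,300),interpolation=cv2.INTER_CUBIC)
o[300:600,400:]=cv2.resize(v[100:340,150:400],(400,300),interpolation=cv2.INTER_AREA)
o[360:600,:320]=cv2.resize(t[140:260,220:380],(320,240),interpolation=cv2.INTER_CUBIC)
cv2.imwrite("pics/c11.png",o)
g=cv2.cvtColor(cv2.imread("pics/top0.png"),cv2.COLOR_BGR2GRAY).astype(int)
m=np.zeros(g.shape,bool);m[207:231,155:172]=g[207:231,155:172]<85
for b in blobs(m,20):
    c,r=cv2.minEnclosingCircle(np.argwhere(b[2])[:,::-1].astype(np.float32));print(b[0],b[1],c,r,onz("top",[b[1],c],.05))
E
```

```text
21.6 [ 0.5151 -0.0288  0.4139] 0.05787521775810692 43.04739940817836 [0.761  0.0315 0.6688] [ 0.0072  0.0122 -0.0061]
146 [162.8288 219.6575] (162.8125, 219.125) 7.214723110198975 [[0.4523 0.2824 0.05  ]
 [0.4539 0.2825 0.05  ]]
```

View pics/c11.png

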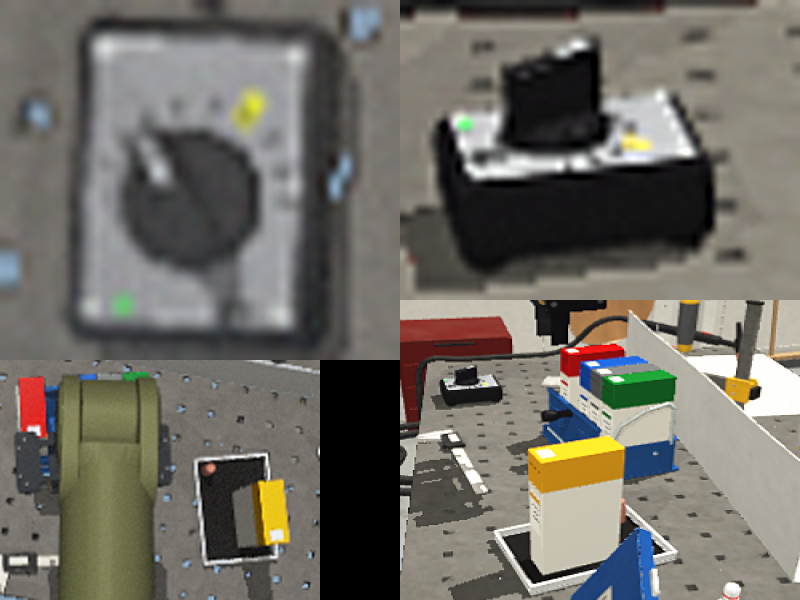

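```bash
python3 - <<'E'
from h import *
P=onz("side",[[184.7,156.1],[198,152.6]],.076);print(P,P.mean(0));d=P[1]-P[0];print(np.linalg.norm(d),np.degrees(np.arctan2(d[0],d[1])))
print(onz("top",[[144+14,200+14],[144+16.5,200+18]],.076))
y=onz("top",[[144+24.8,200+10.8]],.041)[0,:2];c=np.array([.452,.282]);print("yellow",y,np.degrees(np.arctan2(y[0]-c[0],y[1]-c[1])))
# remote yaw from its plate corners
im=cv2.imread("pics/top0.png");g=cv2.cvtColor(im,cv2.COLOR_BGR2HSV);m=np.zeros(g.shape[:2],bool);m[200:236,148:178]=(g[200:236,148:178,2]>105)
b=max(blobs(m),key=lambda b:b[0]);r=rect(b[2]);print(r,onz("top",cv2.boxPoints(r),.041),onz("top",[r[0]],.041))
Q=onz("side",[[170+65/7.14,147+255/7.14],[170+300/7.14,147+240/7.14]],.005);print(Q,np.degrees(np.arctan2(Q[1,1]-Q[0,1],Q[1,0]-Q[0,0])))
print(delta(.452,.282,.42,.057))
E
```

```text
[[0.4338 0.271  0.076 ]
 [0.4752 0.2865 0.076 ]] [0.4545 0.2787 0.076 ]
0.04416817152492573 69.44210123463037
[[0.4683 0.2926 0.076 ]
 [0.456  0.2846 0.076 ]]
yellow [0.4808 0.2658] 119.305701637354
((162.72653198242188, 217.6961212158203), (21.39144515991211, 28.959917068481445), 3.012787342071533) [[0.4149 0.3202 0.041 ]
 [0.5063 0.3175 0.041 ]
 [0.5031 0.2492 0.041 ]
 [0.4119 0.2523 0.041 ]] [[0.4589 0.2847 0.041 ]]
[[0.4096 0.2516 0.005 ]
 [0.5019 0.2367 0.005 ]] -9.187344476612003
(array([ 45.8, 314. ,  -5. ]), np.float64(0.08))
```

The front is shut with its knob back near the rack. Gold stands upright in the tray and the four other cartons are in place. The dial bar measures 44 mm long, centred near (0.452, 0.281), with its pointer at about 60°, which is notch 3. I go to the dial.

Emit:
step_arm([
  {"tx":0.046,"ty":0.313,"tz":0,"spin":-26.5,"claw":0.5},
  {"tx":0.046,"ty":0.313,"tz":0,"spin":-26.5,"claw":0.5},
  {"tx":0.046,"ty":0.313,"tz":0,"spin":-26.5,"claw":0.5},
  {"tx":0.046,"ty":0.313,"tz":0,"spin":-26.5,"claw":0.5},
  {"tx":0.046,"ty":0.313,"tz":0,"spin":-26.5,"claw":0.5},
  {"tx":0.046,"ty":0.313,"tz":0,"spin":-26.5,"claw":0.5},
  {"tx":0.046,"ty":0.313,"tz":0,"spin":-26.5,"claw":0.5},
  {"tx":0.046,"ty":0.313,"tz":0,"spin":-26.5,"claw":0.5},
])

```text
time: 22.37
position: [0.448, 0.2864, 0.4084]
tool_rot: [0.817, -3.033, -0.003]
ft_force: [0.2, 0.7, -0.6]
grip_width: 0.5
```

Emit:
step_arm([
  {"tx":0,"ty":0,"tz":0.02,"spin":0,"claw":0.5},
  {"tx":0,"ty":0,"tz":0.05,"spin":0,"claw":0.5},
  {"tx":0,"ty":0,"tz":0.05,"spin":0,"claw":0.5},
])

```text
time: 22.62
position: [0.4483, 0.2812, 0.3536]
tool_rot: [0.809, -3.027, 0.007]
ft_force: [-0.3, -0.7, -0.3]
grip_width: 0.501
```

```bash
python3 - <<'E'
from h import *
st();print(delta(.452,.281,.236,np.radians(30)),get_state()["joint_positions"])
E
```

```text
22.6167 [0.4483 0.2812 0.3536] 0.5223231972929064 43.60317765938992 [-0.3282 -0.7149 -0.3056] [ 0.0192  0.1105 -0.0409]
(array([ -4.2,  -1.8, 117.6]), np.float64(-0.07)) [-1.0222  0.0993  0.4391  1.8299 -0.0432  1.2313  1.5229]
```

Emit:
step_arm([
  {"tx":-0.004,"ty":-0.002,"tz":0.03,"spin":0,"claw":0.5},
  {"tx":-0.004,"ty":-0.002,"tz":0.06,"spin":0,"claw":0.5},
  {"tx":-0.004,"ty":-0.002,"tz":0.085,"spin":0,"claw":0.5},
  {"tx":-0.004,"ty":-0.002,"tz":0.105,"spin":0,"claw":0.5},
  {"tx":-0.004,"ty":-0.002,"tz":0.115,"spin":0,"claw":0.5},
  {"tx":-0.004,"ty":-0.002,"tz":0.117,"spin":0,"claw":0.5},
  {"tx":-0.004,"ty":-0.002,"tz":0.117,"spin":0,"claw":0.08},
  {"tx":-0.004,"ty":-0.002,"tz":0.117,"spin":0,"claw":0.08},
], force=6)

```text
time: 23.28
position: [0.4558, 0.282, 0.2434]
tool_rot: [-0.808, 3.034, 0.002]
ft_force: [0.7, 0.3, -0.3]
grip_width: 0.416
```

Emit:
step_arm([
  {"tx":0,"ty":0,"tz":0,"spin":0,"claw":0.08},
  {"tx":0,"ty":0,"tz":0,"spin":0,"claw":0.08},
  {"tx":0,"ty":0,"tz":0,"spin":0,"claw":0.08},
  {"tx":0,"ty":0,"tz":0,"spin":0,"claw":0.08},
])

```text
time: 23.62
position: [0.455, 0.2824, 0.2426]
tool_rot: [-0.808, 3.035, 0.003]
ft_force: [-2.5, 4.9, 2.1]
grip_width: 0.139
```

```bash
python3 - <<'E'
from h import *
st()
E
```

```text
23.6167 [0.455  0.2824 0.2426] 0.5204237181286542 12.051078660364409 [-2.5003  4.9383  2.1223] [ 1.0027  0.7577 -0.0553]
```

Emit:
step_arm([
  {"tx":0,"ty":0.002,"tz":0,"spin":0,"claw":0.08},
  {"tx":0,"ty":0.002,"tz":0,"spin":3,"claw":0.08},
  {"tx":0,"ty":0.002,"tz":0,"spin":8,"claw":0.08},
  {"tx":0,"ty":0.002,"tz":0,"spin":13,"claw":0.08},
  {"tx":0,"ty":0.002,"tz":0,"spin":18,"claw":0.08},
  {"tx":0,"ty":0.002,"tz":0,"spin":23,"claw":0.08},
  {"tx":0,"ty":0.002,"tz":0,"spin":28,"claw":0.08},
  {"tx":0,"ty":0.002,"tz":0,"spin":33,"claw":0.08},
], force=20)

```text
time: 24.28
position: [0.4548, 0.2826, 0.2426]
tool_rot: [0.095, 3.139, -0.001]
ft_force: [-0.4, -3.2, 5.4]
grip_width: 0.139
```

```bash
python3 - <<'E'
from h import *
st();print(np.degrees(psi(get_state())))
E
```

```text
24.2833 [0.4548 0.2826 0.2426] -0.060251160306424946 12.1019661357686 [-0.4419 -3.2054  5.3647] [-0.6384 -0.036   0.0081]
-3.4521371963243013
```

Turning smoothly, forces low. Another 27° to go, plus a hair.

Emit:
step_arm([
  {"tx":0,"ty":0,"tz":0,"spin":5,"claw":0.08},
  {"tx":0,"ty":0,"tz":0,"spin":10,"claw":0.08},
  {"tx":0,"ty":0,"tz":0,"spin":15,"claw":0.08},
  {"tx":0,"ty":0,"tz":0,"spin":20,"claw":0.08},
  {"tx":0,"ty":0,"tz":0,"spin":25,"claw":0.08},
  {"tx":0,"ty":0,"tz":0,"spin":27,"claw":0.08},
  {"tx":0,"ty":0,"tz":0,"spin":27,"claw":0.08},
  {"tx":0,"ty":0,"tz":0,"spin":27,"claw":0.08},
])

```text
time: 24.95
position: [0.4548, 0.2824, 0.2426]
tool_rot: [0.819, 3.032, -0.002]
ft_force: [-1.2, -4.0, 4.6]
grip_width: 0.136
```

```bash
python3 - <<'E'
from h import *
st();print(np.degrees(psi(get_state())))
E
```

```text
24.95 [0.4548 0.2824 0.2426] -0.5277202977183268 11.850897813601204 [-1.1952 -4.0453  4.6365] [-0.8672  0.0375 -0.0693]
-30.236145822647416
```

Emit:
step_arm([
  {"tx":0,"ty":0,"tz":0,"spin":0,"claw":0.4},
  {"tx":0,"ty":0,"tz":0,"spin":0,"claw":0.4},
  {"tx":0,"ty":0,"tz":0,"spin":0,"claw":0.4},
  {"tx":0,"ty":0,"tz":-0.01,"spin":0,"claw":0.4},
  {"tx":0,"ty":0,"tz":-0.05,"spin":0,"claw":0.4},
  {"tx":0,"ty":0,"tz":-0.09,"spin":0,"claw":0.4},
  {"tx":0,"ty":0,"tz":-0.13,"spin":0,"claw":0.4},
  {"tx":0,"ty":0,"tz":-0.17,"spin":0,"claw":0.4},
])

```text
time: 25.62
position: [0.4537, 0.283, 0.4144]
tool_rot: [0.818, 3.033, 0.001]
ft_force: [0.4, 0.6, 0.7]
grip_width: 0.396
```

Emit:
step_arm([
  {"tx":-0.02,"ty":0.03,"tz":-0.01,"spin":0,"claw":0.4},
  {"tx":-0.04,"ty":0.065,"tz":-0.02,"spin":0,"claw":0.4},
  {"tx":-0.05,"ty":0.1,"tz":-0.02,"spin":0,"claw":0.4},
  {"tx":-0.05,"ty":0.135,"tz":-0.02,"spin":0,"claw":0.4},
  {"tx":-0.05,"ty":0.17,"tz":-0.02,"spin":0,"claw":0.4},
  {"tx":-0.05,"ty":0.2,"tz":-0.02,"spin":0,"claw":0.4},
  {"tx":-0.05,"ty":0.2,"tz":-0.02,"spin":0,"claw":0.4},
  {"tx":-0.05,"ty":0.2,"tz":-0.02,"spin":0,"claw":0.4},
])

```text
time: 26.28
position: [0.5976, 0.4332, 0.4302]
tool_rot: [-0.814, -3.034, 0.004]
ft_force: [0.8, -0.3, -0.0]
grip_width: 0.4
```

```bash
python3 - <<'E'
from h import *
st()
t=imaging.get_image("top");v=imaging.get_image("side");cv2.imwrite("pics/t2.png",t);cv2.imwrite("pics/s2.png",v)
o=np.zeros((600,800,3),np.uint8)
o[:320,:355]=cv2.resize(t[200:236,144:184],(355,320),interpolation=cv2.INTER_CUBIC)
o[:300,400:]=cv2.resize(v[147:189,170:226],(400,300),interpolation=cv2.INTER_CUBIC)
o[300:600,400:]=cv2.resize(v[100:340,150:400],(400,300),interpolation=cv2.INTER_AREA)
o[330:600,:400]=cv2.resize(t[130:265,180:380],(400,270),interpolation=cv2.INTER_CUBIC)
cv2.imwrite("pics/c12.png",o)
a=cv2.imread("pics/top0.png");d=cv2.absdiff(a,t).max(2)
for n,(x,y,w,h) in dict(caliper=(210,232,80,25),pin=(178,143,18,18)).items(): print(n,d[y:y+h,x:x+w].mean(),d[y:y+h,x:x+w].max())
E
```

```text
26.2833 [0.5976 0.4332 0.4302] -0.5241952485823496 34.82120817826896 [ 0.8464 -0.3048 -0.0081] [-0.0859  0.0232 -0.0123]
caliper 5.7455 23
pin 5.3919753086419755 14
```

View pics/c12.png

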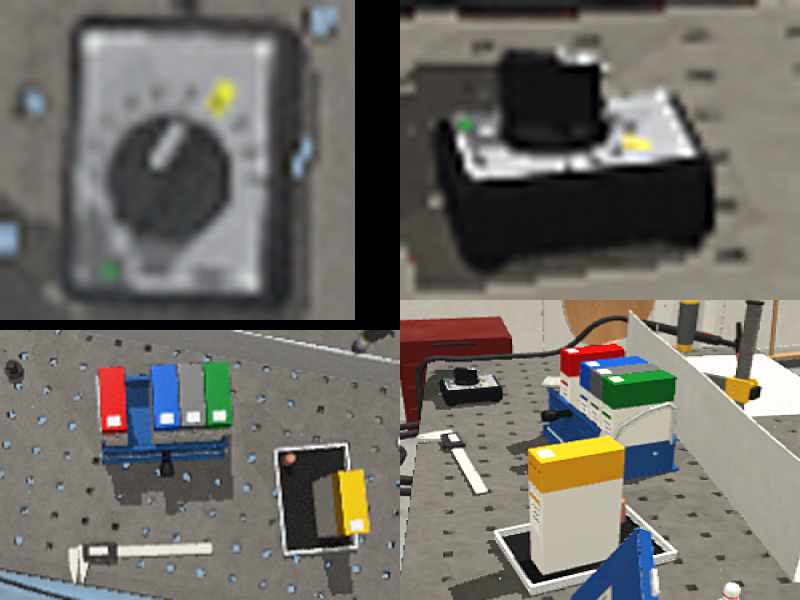

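```bash
python3 - <<'E'
from h import *
for n,(y0,y1,x0,x1) in dict(top=(178,204,228,300),side=(175,240,232,290)).items():
    f=[cv2.cvtColor(cv2.imread(f"pics/{p}"),cv2.COLOR_BGR2GRAY)[y0:y1,x0:x1].astype(np.float32) for p in((f"{n}0.png",f"{n[0]}2.png"))]
    print(n,np.abs(f[0]-f[1]).mean())
for a in("top0","t2"):
    h=cv2.cvtColor(cv2.imread(f"pics/{a}.png"),cv2.COLOR_BGR2HSV);m=cv2.inRange(h,(100,120,50),(125,255,200))>0;m[:183]=0;m[198:]=0;m[:,:225]=0;m[:,300:]=0
    b=max(blobs(m),key=lambda b:b[0]);k=np.argwhere(b[2])[:,0];print(a,b[0],b[1],k.min(),k.max())
    g=h[...,2].copy();q=np.argwhere(g[190:207,257:270]<45);print("knob",q.mean(0)[::-1]+[257,190],len(q))
h=cv2.cvtColor(cv2.imread("pics/t2.png"),cv2.COLOR_BGR2HSV).astype(int)
q=np.argwhere((h[212:222,159:168,2]>100)&(h[212:222,159:168,1]<60))[:,::-1]+[159,212];P=onz("top",q,.076)
vx=cv2.fitLine(P[:,:2].astype(np.float32),cv2.DIST_L2,0,.01,.01).ravel();print(q.tolist(),"pointer deg",np.degrees(np.arctan2(abs(vx[0]),np.sign(vx[0])*vx[1])),vx)
h=cv2.cvtColor(cv2.imread("pics/t2.png"),cv2.COLOR_BGR2HSV)
m=cv2.inRange(h,(16,130,70),(32,255,255))>0;m[:,:310]=0;m[:,375:]=0;m[:180]=0;m[250:]=0
b=max(blobs(m),key=lambda b:b[0]);r=rect(b[2]);c=onz("top",[r[0]],.181);print("gold top in tray",R.from_rotvec([0,0,-.087]).apply(c-tr(0,0,0)),r)
E
```

```text
top 7.026175
side 41.895493
top0 350 [265.3514 189.4714] 183 194
knob [262.7869 197.6885] 61
t2 467 [260.2612 189.6916] 183 196
knob [262.7969 196.8281] 64
[[159, 212], [160, 212], [161, 212], [162, 212], [163, 212], [164, 212], [165, 212], [166, 212], [167, 212], [159, 213], [160, 213], [165, 213], [166, 213], [167, 213], [163, 214], [164, 214], [162, 215], [163, 215], [164, 215], [162, 216], [163, 216], [161, 217], [162, 217], [161, 218], [162, 218]] pointer deg 149.44092 [ 0.5084 -0.8611  0.4686  0.2776]
gold top in tray [[-0.0177 -0.0111  0.181 ]] ((354.9085388183594, 215.6768341064453), (32.46687316894531, 16.233436584472656), 83.6598129272461)
```

```bash
python3 -c "
from bench import workorder;print(workorder.close_job())"
```

```text
the job is handed in; nothing more can be done
None
```

The job is done and handed in, in the order asked, at about 26 s of the 72 s allowed. I lowered the front, tipped gold forward from behind onto it and pulled it free. I stood it upright in the tray, shut the front, and turned the dial from notch 3 to notch 6.

**What the last checks showed**
- **Carton:** gold stands upright inside the tray with its centre about 18 mm behind and 11–18 mm right of the tray's centre. The cup is still in its corner.
- **Rack:** the other four cartons stand in their places. The front met its stop at about 9 N, and the knob came back to within 1 pixel of where it started, on the shut side.
- **Loose things:** the caliper and pin look unmoved in the before and after pictures.
- **Arm:** it is clear of everything, and the highest wrist force I saw was about 20 N.

**What failed or disagreed**
- **Standing the carton up:** my first try at turning it upright slid without turning, and easing the grip did not let it swing plumb. Pressing its lower front edge on the tray floor with a 5–8 N grip worked.
- **Dial pointer angle:** readings of the pointer in the picture gave about 117° and 127°, and an automatic line fit gave 149° because it caught background pixels. I relied on the gripper, which measured 120.2° with its pads flat on the bar, against 119.3° for the yellow mark.
- **Pictures:** I viewed 14 against the budget of 10 (or 12 at most).

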